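# Dry-fit the modules on the classroom rover

### The arm

A 6-joint arm with a two-finger parallel gripper is mounted at the origin on the work surface. World frame = base frame: x ahead of the robot, y to its left, z up, the work surface at z = 0. Lengths are in mm, angles in rad, forces in N, time in s.
With the tool pointing down it reaches from about 225 to 725 mm from the base axis. Payload 3.1 kg.
Tool frame: the origin (TCP) lies midway between the tips of the shut fingers; the grasp point (between the pads) lies 19 mm behind it (ctrl.grip_point_offset is the distance from the TCP to the grasp point, in mm); y points along the fingers, z is the direction in which the jaws open and shut, and the axes are right-handed (so a half turn about y gives the same grasp; the last joint's range is limited). The gripper opens to 85 mm and grips with 20 to 120 N. Pads are 22 mm wide; open, the fingers measure 114 mm over their backs; the gripper's body (76 mm by 85 mm) begins 54 mm behind the grasp point. The pads swing forward as they close: fully open they stand 13 mm farther back than shut.
Start: joints at [-1.264, 0.048, 0.099, 1.622, 0, 1.443], TCP at [221.13, -476.15, 231.312] pointing down, gripper open.
Joint ranges: [-2.91, 2.91], [-0.99, 1.94], [-1.21, 1.42], [-2.12, 2.29], [-1.49, 1.47], [-3.14, 3.14]. Speed limits (rad/s): [2.79, 2.79, 3.14, 3.14, 3.14, 3.14].

### API

Orientations are given as a unit quaternion [x, y, z, w].
In Python, from bench import ctrl gives the robot as it stands.
- The arm moves only by the tool arm_command, never from a script. Its argument "deltas" is a list of rows, each a list of 3 entries, a list of its own where there are three numbers: the turn, a rotation vector about the tool's x, y, z in rad, then the shift along the tool's x, y, z in m, then the opening, from -1 (shut) to 1 (fully open). In form: [[[rx, ry, rz], [x, y, z], jaw], ...]. A call has 1 to 5 rows; each row shifts and turns the pose as measured when the row begins, along the tool's axes as they then stand; what a row does not reach is not made up. A row lasts 1/8 s, in which the tool goes at most 62.5 mm and 10.7 degrees, less where a joint would pass 70% of its speed; a pose out of reach is approached as far as the arm can. A call with a gripper value outside its range is refused whole. The fingers move at their own pace and stop on an object; "grip_force" is the grip in N (left out, the last holds). Time passes only in rows, so rows that do not move let the fingers close. It gives the time, the measured TCP pose, the force and the opening at its end, in the units of the state.
- ctrl.state(): the state, without advancing time (a new reading comes with each control period).
- ctrl.capture(name): name is "scene" or "side" or "wrist"; returns a dict with "frame" (400x640x3 uint8, red, green, blue), "mtx" (3x3 intrinsics, pixels), "world_to_cam" (4x4, takes a point from world to camera coordinates); the wrist camera has in their place "T_tool_cam" (4x4, takes a point from camera to tool coordinates, whose origin is the TCP and whose axes are the tool frame's). Camera axes: x right, y down, z forward; pixel columns grow to the right and rows downward; lengths in mm; the calibration is good to about 2 mm. A picture is of the moment at which its call begins: read the wrist's pose just before it. There is no depth.
- ctrl.finish_job(): hands the job in, once; it reports no verdict.
The state is a dict: "time_s": time; "joints": joint angles; "dq": joint speeds; "joint_torque": joint torques, N m; "tool_pos": TCP position; "ee_rot": TCP orientation; "ft_force": force on the tool from outside, world axes, zero at the start; "wrist_torque": the same for the moment, N m; "width": finger opening in mm.
Only numpy, scipy, OpenCV 4.12 (cv2) and the standard library are available. Lean on these libraries where they do the work, as an engineer would, in place of code of your own. Each camera call takes 0.05 s, during which the arm holds its last target. There are 200 camera calls.

### The job

Dry-fit the parts from the kit tray on the classroom rover: lay the battery holder on the floor plate in the middle of the bay, crosswise between the two rails, then lay the long channel squarely across both rails directly above it, flanges down and centred, and set the controller centred on top of that channel, its long side along the channel. Stand the distance sensor upright in the middle of the front cross-channel (at the end away from the wheels), square to the rover, its two eyes looking forward, away from the bay. Leave the short channel, the screwdriver and the screw tub where they lie.

Things in the scene. Friction and masses are not known exactly. Their poses are not given: they have to be found in the camera images.
- chassis: Rover chassis, fixed. Origin: on table under bay middle; x to the nose, y left. Rails along x: 190 x 32 mm, at y = +-71, tops 66 mm above table. Cross-channels 32 mm wide, tops 66: front one centred at x = +79, rear one -79. Bay between: 126 (x) by 110 mm, dark floor plate at 36 mm. Red wheels 90 mm across outside the rails near the tail: x = -62, y = +-(97 to 119), tops 95 mm above table.
- battery_mid (a point): Battery holder: black, five AA cells side by side in it; a block 58 mm along its x, 84 mm along its y, 22 mm high, 0.14 kg. The point is its centre, 11 mm above its underside. Starts in the kit tray. It goes with its y along the rover's y, either way round.
- bridge_mid (a point): Long channel: perforated aluminium U-channel, open underneath, 48 mm wide (its x), 160 mm long (its y), 20 mm high, walls 3 mm, 0.09 kg. The point is on its centre, 10 mm above the flange edges. Starts in the kit tray, flanges down. It goes with its y along the rover's y, either way round.
- controller_mid (a point): Controller: dark case with a clear cover and nine small white keys; a block 58 mm along its x, 90 mm along its y, 26 mm high, 0.12 kg. The point is its centre, 13 mm above its underside. Starts in the kit tray. It goes with its y along the long channel's y, either way round.
- sensor_mid (a point): Distance sensor: black upright housing 14 mm thick (its x), 50 mm wide (its y), on an aluminium foot 32 by 50 mm, 4 mm thick; 38 mm high in all, 0.05 kg. Two round silver eyes stand 10 mm out on its +x side, 23 mm up. The point is its middle, 19 mm above its underside. Starts upright in the kit tray. It goes with its x along the rover's x, the same way.
- tray: Kit tray: fixed, shallow, grey, 290 mm (x) by 360 mm (y), floor 3 mm thick, rim 12 mm high. Origin at the centre of its underside. The four parts start in it.
- offcut: Bystander: short channel of the same section, 48 mm by 88 mm (its y), 20 mm high, too short to span the rails; on the table beyond the tray. Origin at the centre of its underside.
- driver: Bystander: screwdriver with black handle, 170 mm long, lying on the table along its x. Origin on the table side under its middle.
- tub: Bystander: small round white tub of screws, 58 mm across, 34 mm high, on the table. Origin at the centre of its underside.

How it is judged:
By the outcome, as a careful person would: the job done as asked, in the order asked, and still so for the second after the job is handed in, with the robot touching nothing.
It also fails if it takes over 99 s, if anything falls off the work surface, if the arm or the gripper's body presses on something with over 40 N, if the wrist force passes 120 N, or if a joint passes its speed limit or range.

## Working session

There is one attempt and no reset: what is moved stays moved. The work goes in short steps, Python scripts to look and compute and a tool call to move; the robot and the scene stay as the last step left them, time stands still between calls to the robot, and variables do not carry over. Pictures are saved under pics/ and viewed, about 12 in all and at most 16, crops included, and the job is handed in when it is done.

Besides the shell and the picture viewer there is one more tool, called after ">>>" as name(argument=value, ...), one argument or row to a line, values as JSON. arm_command: Moves the arm, as the interface text tells. Its arguments: {"type":"object","properties":{"deltas":{"type":"array"},"grip_force":{"type":"number"}},"required":["deltas"]}

```bash
ls; mkdir -p pics; python3 - <<'E'
from bench import ctrl
import cv2
s=ctrl.state(); print(s)
for n in("scene","side"):
    c=ctrl.capture(n); cv2.imwrite(f"pics/{n}0.png",c["frame"][:,:,::-1]); print(n,c["mtx"].tolist(),c["world_to_cam"].round(4).tolist())
c=ctrl.capture("wrist"); print(c["mtx"].tolist(),c["T_tool_cam"].round(3).tolist())
E
```

```text
pics
{'time_s': 0.0, 'joints': array([-1.26380853e+00,  4.87617949e-02,  9.75692954e-02,  1.62199184e+00,
        3.95057163e-07,  1.44300754e+00]), 'dq': array([ 0.00162435, -0.00069492, -0.00067427, -0.00062788,  0.00145636,
        0.00012363]), 'joint_torque': array([ 9.18161204e-04, -3.38783026e+01,  3.20014071e+01,  2.02506920e-02,
       -2.66182342e-04, -1.04607898e-05]), 'tool_pos': array([ 220.9401648 , -475.566123  ,  230.09710639]), 'ee_rot': array([-0.15258418,  0.69130479, -0.68962296,  0.15243336]), 'ft_force': array([-0.83680481, -0.34098111,  0.14503907]), 'wrist_torque': array([-0.03762584,  0.05041994, -0.02603312]), 'width': 85.27867475943563}
scene [[460.55107394449186, 0.0, 311.7479392494276], [0.0, 460.55107394449186, 203.75321292058211], [0.0, 0.0, 1.0]] [[-0.3714, 0.9284, -0.0101, 232.9289], [0.7382, 0.2887, -0.6097, -421.7706], [-0.5631, -0.2339, -0.7926, 1407.3273], [0.0, 0.0, 0.0, 1.0]]
side [[378.6775607261225, 0.0, 317.88923614433196], [0.0, 378.6775607261225, 201.5838128876486], [0.0, 0.0, 1.0]] [[-0.9588, -0.2838, 0.015, 608.3872], [-0.1563, 0.4824, -0.8619, 133.2835], [0.2374, -0.8287, -0.5069, 729.4082], [0.0, 0.0, 0.0, 1.0]]
[[317.0682188751534, 0.0, 318.18745329250913], [0.0, 317.0682188751534, 202.17853983298906], [0.0, 0.0, 1.0]] [[0.0, 0.957, 0.29, -73.789], [-0.001, -0.29, 0.957, -143.189], [1.0, -0.0, 0.001, 1.184], [0.0, 0.0, 0.0, 1.0]]
```

View pics/scene0.png

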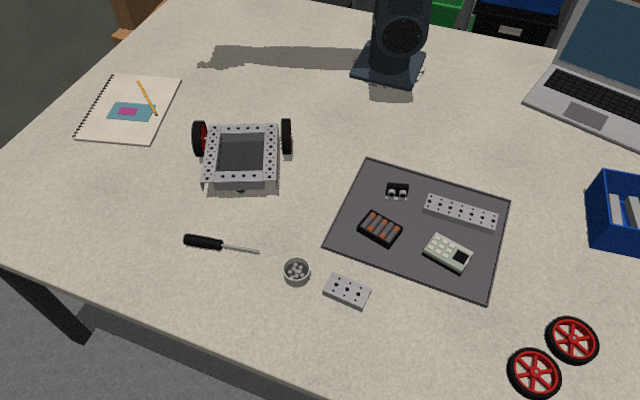

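View pics/side0.png

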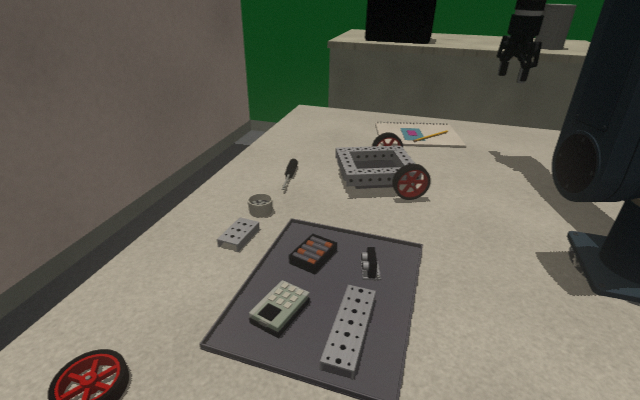

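The scene view shows the chassis around (240,155), its wheels near the robot and its nose towards the viewer. The tray holds the sensor at (397,190), with its eyes towards the viewer, the battery at (380,228), the long channel at (460,212) and the controller at (447,252). I'll take zoomed crops to measure them.

```bash
python3 - <<'E'
import cv2
f=cv2.imread("pics/scene0.png")
cv2.imwrite("pics/c1.png",cv2.resize(f[155:307,318:514],None,fx=4,fy=3.9,interpolation=cv2.INTER_CUBIC))
cv2.imwrite("pics/c2.png",cv2.resize(f[110:200,185:300],None,fx=6,fy=6,interpolation=cv2.INTER_CUBIC))
E
```

```text
(no output)
```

View pics/c1.png

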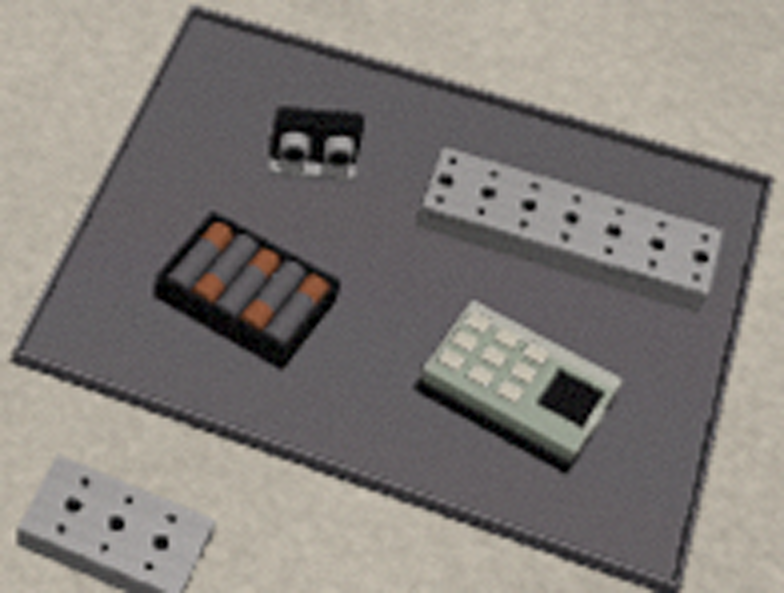

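View pics/c2.png

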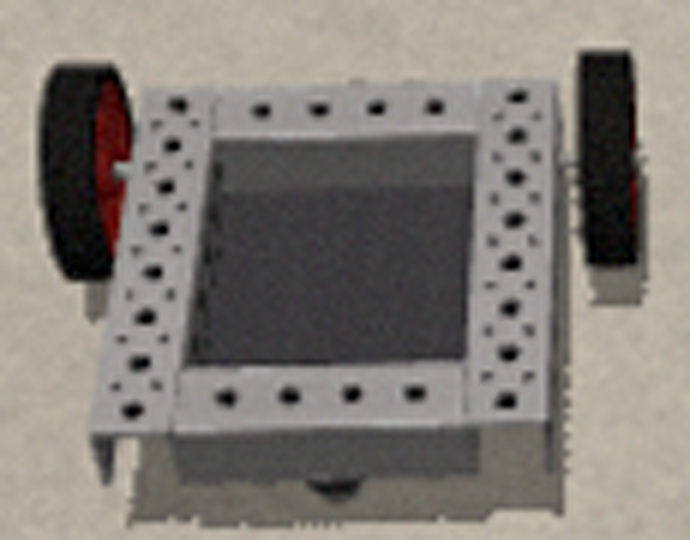

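The crops show clear corners, with the chassis bay at crop pixels (187..477, 135..367). I'll fit the poses from hand-picked top corners.

```bash
cat > h.py <<'E'
import numpy as np, cv2
from scipy.optimize import least_squares
from scipy.spatial.transform import Rotation as R
def proj(P,K,T):
    c=P@T[:3,:3].T+T[:3,3]; u=c@K.T; return u[:,:2]/u[:,2:]
def wristT(c,s):
    T=np.eye(4); T[:3,:3]=R.from_quat(s["ee_rot"]).as_matrix(); T[:3,3]=s["tool_pos"]
    return np.linalg.inv(T@c["T_tool_cam"])
def fit(local,z,px,K,T,g):
    "planar pose x,y,yaw of local (n,2 or n,3) points whose z adds to z"
    L=np.c_[np.array(local,float),np.zeros((len(local),3-len(local[0])))]; px=np.array(px,float)
    def W(p):
        c,s=np.cos(p[2]),np.sin(p[2]); return np.c_[p[0]+c*L[:,0]-s*L[:,1],p[1]+s*L[:,0]+c*L[:,1],z+L[:,2]]
    r=least_squares(lambda p:(proj(W(p),K,T)-px).ravel(),g,x_scale=[10,10,.1])
    return r.x,np.abs(r.fun).reshape(-1,2).max(1).round(1)
def rect(a,b): return [(a/2,-b/2),(a/2,b/2),(-a/2,b/2),(-a/2,-b/2)]
def go(s,target,jaw,n=None):
    "rows to TCP target with tool down and jaw axis at heading jaw (mod pi)"
    Rm=R.from_quat(s["ee_rot"]); p=np.array(s["tool_pos"])
    best=None
    for k in range(-2,3):
        h=jaw+k*np.pi; z=np.array([np.cos(h),np.sin(h),0]); y=np.array([0,0,-1.]); M=np.c_[np.cross(y,z),y,z]
        rv=(Rm.inv()*R.from_matrix(M)).as_rotvec()
        if best is None or np.linalg.norm(rv)<np.linalg.norm(best): best=rv
    d=np.array(target)-p; n0=max(np.linalg.norm(d)/60,np.linalg.norm(best)/.18); n=n or int(np.ceil(n0))
    print("n",n,"need",round(n0,2),"d",d.round(1),"turn",best.round(3))
    for i in range(n):
        Ri=Rm*R.from_rotvec(best*i/n); print([ (best/n).round(3).tolist(), (Ri.inv().apply(d/n)/1000).round(4).tolist()])
E
python3 - <<'E'
from h import *
from bench import ctrl
c=ctrl.capture("scene"); K,T=c["mtx"],c["world_to_cam"]
s=ctrl.state(); print(R.from_quat(s["ee_rot"]).as_matrix().round(3).tolist())
q=lambda l:[(185+x/6-.42,110+y/6-.42) for x,y in l]
t=lambda l:[(318+x/4-.4,155+y/3.9-.4) for x,y in l]
print("chassis",fit(rect(190,174)+rect(126,110),66,q([(93,433),(547,420),(555,82),(147,88),(187,367),(465,360),(477,135),(213,137)]),K,T,[400,-250,0]))
print("bridge",fit(rect(48,160),23,t([(425,212),(708,292),(722,230),(445,148)]),K,T,[350,250,0]))
print("ctrl",fit(rect(58,90),29,t([(424,373),(575,455),(620,380),(473,300)]),K,T,[450,250,0]))
print("batt",fit(rect(58,84),25,t([(157,283),(285,352),(340,283),(212,213)]),K,T,[450,150,0]))
print("sens",fit([(-7,-25,34),(-7,25,34),(16,-25,0),(16,25,0)],7,t([(280,105),(363,112),(268,168),(353,176)]),K,T,[350,150,0]))
print("tray",fit(rect(290,360),12,t([(14,357),(680,590),(770,180),(194,9)]),K,T,[400,200,0]))
E
```

```text
[[-0.907, -0.0, 0.421], [-0.421, 0.001, -0.907], [-0.0, -1.0, -0.001]]
chassis (array([ 5.38668576e+02, -2.18110716e+02,  4.07227967e-01]), array([0.7, 0.4, 0.8, 0.5, 0.8, 0.5, 0.5, 0.4]))
bridge (array([ 4.91337290e+02,  3.08357631e+02, -6.22839549e-03]), array([0.7, 0.6, 0.4, 0.6]))
ctrl (array([ 6.11197451e+02,  3.03019760e+02, -2.53809480e-01]), array([1.2, 0.6, 1.3, 0.7]))
batt (array([ 6.01751439e+02,  1.50835006e+02, -2.52416062e-01]), array([0.8, 0.6, 0.3, 0.3]))
sens (array([4.83322708e+02, 1.57011707e+02, 2.36371420e-01]), array([0.7, 0.2, 0.1, 0.3]))
tray (array([ 5.48202214e+02,  2.28542682e+02, -3.00257327e-02]), array([0.8, 0.7, 1.3, 1.1]))
```

```bash
python3 - <<'E'
from h import *
from bench import ctrl
go(ctrl.state(),[602,151,130],-.252)
E
```

```text
n 13 need 12.34 d [ 381.   626.8 -100.5] turn [ 0.001 -0.884 -0.001]
[[0.0, -0.068, -0.0], [-0.0469, 0.0078, -0.0314]]
[[0.0, -0.068, -0.0], [-0.0489, 0.0078, -0.0281]]
[[0.0, -0.068, -0.0], [-0.0507, 0.0078, -0.0247]]
[[0.0, -0.068, -0.0], [-0.0523, 0.0078, -0.0212]]
[[0.0, -0.068, -0.0], [-0.0536, 0.0078, -0.0176]]
[[0.0, -0.068, -0.0], [-0.0547, 0.0078, -0.0139]]
[[0.0, -0.068, -0.0], [-0.0555, 0.0078, -0.0102]]
[[0.0, -0.068, -0.0], [-0.0561, 0.0078, -0.0064]]
[[0.0, -0.068, -0.0], [-0.0564, 0.0077, -0.0026]]
[[0.0, -0.068, -0.0], [-0.0564, 0.0077, 0.0013]]
[[0.0, -0.068, -0.0], [-0.0562, 0.0077, 0.0051]]
[[0.0, -0.068, -0.0], [-0.0557, 0.0077, 0.0089]]
[[0.0, -0.068, -0.0], [-0.055, 0.0077, 0.0127]]
```

>>> arm_command(
  deltas=[
    [[0,-0.068,0],[-0.047,0.008,-0.031],1],
    [[0,-0.068,0],[-0.049,0.008,-0.028],1],
    [[0,-0.068,0],[-0.051,0.008,-0.025],1],
    [[0,-0.068,0],[-0.052,0.008,-0.021],1],
    [[0,-0.068,0],[-0.054,0.008,-0.018],1],
  ],
  grip_force=40,
)

```text
time_s: 0.82
tool_pos: [369.7, -231.2, 188.1]
ee_rot: [-0.267, 0.655, -0.654, 0.268]
ft_force: [1.0, -0.5, 0.8]
width: 85.3
```

>>> arm_command(
  deltas=[
    [[0,-0.075,0],[-0.057,0.008,-0.014],1],
    [[0,-0.075,0],[-0.058,0.008,-0.01],1],
    [[0,-0.075,0],[-0.058,0.008,-0.006],1],
    [[0,-0.075,0],[-0.058,0.008,-0.002],1],
    [[0,-0.075,0],[-0.058,0.008,0.002],1],
  ],
)

```text
time_s: 1.45
tool_pos: [522.8, 28.5, 146.8]
ee_rot: [0.388, -0.59, 0.592, -0.389]
ft_force: [0.1, -0.4, 0.2]
width: 85.2
```

```bash
python3 - <<'E'
from h import *
from bench import ctrl
go(ctrl.state(),[602,151,125],-.252)
E
```

```text
n 3 need 2.46 d [ 79.2 122.5 -21.8] turn [-0.003 -0.155 -0.   ]
[[-0.001, -0.052, -0.0], [-0.048, 0.0073, 0.008]]
[[-0.001, -0.052, -0.0], [-0.0475, 0.0073, 0.0105]]
[[-0.001, -0.052, -0.0], [-0.0469, 0.0073, 0.013]]
```

>>> arm_command(
  deltas=[
    [[0,-0.055,0],[-0.048,0.007,0.008],1],
    [[0,-0.055,0],[-0.048,0.007,0.01],1],
    [[0,-0.05,0],[-0.048,0.008,0.013],1],
    [[0,0,0],[-0.008,0,0.002],1],
    [[0,0,0],[0,0,0],1],
  ],
)

```text
time_s: 2.08
tool_pos: [606.5, 169.0, 120.4]
ee_rot: [0.439, -0.555, 0.556, -0.437]
ft_force: [0.0, -0.0, 0.5]
width: 85.4
```

```bash
python3 - <<'E'
from h import *
from bench import ctrl
s=ctrl.state(); c=ctrl.capture("wrist"); print(s["tool_pos"],s["time_s"])
f=c["frame"][:,:,::-1].copy(); 
K,T=c["mtx"],wristT(c,s)
def box(x,y,a,w,l,z):
    cs,sn=np.cos(a),np.sin(a); P=np.array([(x+cs*u-sn*v,y+sn*u+cs*v,z) for u,v in rect(w,l)])
    cv2.polylines(f,[proj(P,K,T).round().astype(int)],True,(0,255,255),1)
box(601.75,150.8,-.252,58,84,25); box(611.2,303,-.254,58,90,29); box(491.3,308.4,-.006,48,160,23); box(483.3,157,.236,32,50,7)
cv2.imwrite("pics/w1.png",f)
E
```

```text
[606.51400482 169.03153523 120.44637505] 2.075
```

View pics/w1.png

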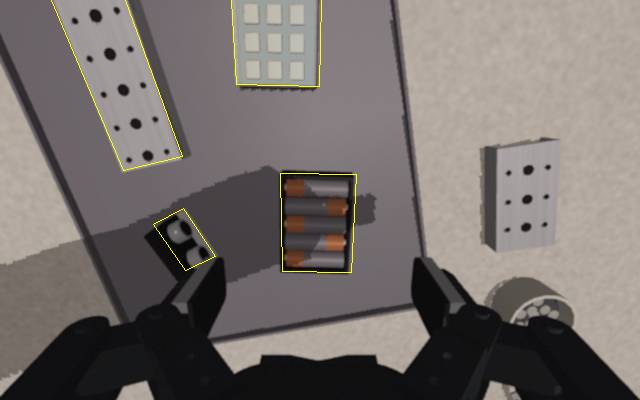

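The wrist view confirms it: the projected boxes sit on the battery (281..355,173..272), the controller, the channel and the sensor to within about 2 px. Descending on the battery.

```bash
python3 - <<'E'
from h import *
from bench import ctrl
go(ctrl.state(),[602,151,5],-.252)
E
```

```text
n 2 need 1.95 d [  -4.2  -17.6 -115.4] turn [0.001 0.016 0.002]
[[0.0, 0.008, 0.001], [0.0089, 0.0577, 0.0001]]
[[0.0, 0.008, 0.001], [0.009, 0.0577, 0.0001]]
```

>>> arm_command(
  deltas=[
    [[0,0.016,0],[0.018,0.02,0],1],
    [[0,0,0],[0,0.04,0],1],
    [[0,0,0],[0,0.035,0],1],
    [[0,0,0],[0,0.015,0],1],
    [[0,0,0],[0,0.003,0],1],
  ],
)

```text
time_s: 2.75
tool_pos: [602.6, 143.6, 10.2]
ee_rot: [0.43, -0.559, 0.563, -0.431]
ft_force: [-0.4, 0.3, 0.0]
width: 85.3
```

```bash
python3 - <<'E'
from h import *
from bench import ctrl
go(ctrl.state(),[602,151,5],-.252)
E
```

```text
n 1 need 0.15 d [-0.6  7.4 -5.2] turn [-0.006 -0.01   0.002]
[[-0.006, -0.01, 0.002], [-0.007, 0.0051, -0.0025]]
```

>>> arm_command(
  deltas=[
    [[-0.006,-0.01,0],[-0.007,0.005,-0.0025],1],
    [[0,0,0],[0,0,0],1],
    [[0,0,0],[0,0,0],-1],
    [[0,0,0],[0,0,0],-1],
    [[0,0,0],[0,0,0],-1],
  ],
)

```text
time_s: 3.38
tool_pos: [605.6, 152.1, 10.5]
ee_rot: [0.431, -0.557, 0.56, -0.436]
ft_force: [-0.5, -0.5, -1.0]
width: 57.0
```

>>> arm_command(
  deltas=[
    [[0,0,0],[0,0,0],-1],
    [[0,0,0],[0,0,0],-1],
    [[0,0,0],[0,0,0],-1],
  ],
)

```text
time_s: 3.75
tool_pos: [605.1, 152.0, 9.7]
ee_rot: [0.432, -0.557, 0.56, -0.435]
ft_force: [0.3, 0.6, 0.8]
width: 56.9
```

>>> arm_command(
  deltas=[
    [[0,0,0],[0,-0.02,0],-1],
    [[0,0,0],[0,-0.04,0],-1],
    [[0,0,0],[0,-0.05,0],-1],
    [[0,0,0],[0,-0.03,0],-1],
  ],
  grip_force=70,
)

```text
time_s: 4.25
tool_pos: [601.6, 151.5, 153.0]
ee_rot: [0.434, -0.558, 0.559, -0.433]
ft_force: [-1.0, 0.7, -1.1]
width: 56.0
```

```bash
python3 - <<'E'
from h import *
from bench import ctrl
s=ctrl.state(); print(s["width"],s["tool_pos"])
go(s,[538.7,-218.1,145],.407)
E
```

```text
56.013109298585846 [601.5985938  151.5322869  152.99519123]
n 7 need 6.25 d [ -62.9 -369.6   -8. ] turn [ 0.    -0.658  0.002]
[[0.0, -0.094, 0.0], [0.0534, 0.0012, 0.0044]]
[[0.0, -0.094, 0.0], [0.0536, 0.0012, -0.0006]]
[[0.0, -0.094, 0.0], [0.0533, 0.0012, -0.0056]]
[[0.0, -0.094, 0.0], [0.0525, 0.0012, -0.0106]]
[[0.0, -0.094, 0.0], [0.0513, 0.0012, -0.0155]]
[[0.0, -0.094, 0.0], [0.0496, 0.0012, -0.0202]]
[[0.0, -0.094, 0.0], [0.0475, 0.0012, -0.0248]]
```

>>> arm_command(
  deltas=[
    [[0,-0.094,0],[0.053,0.001,0.0045],-1],
    [[0,-0.094,0],[0.0535,0.001,-0.0005],-1],
    [[0,-0.094,0],[0.053,0.001,-0.0055],-1],
    [[0,-0.094,0],[0.0525,0.001,-0.0105],-1],
    [[0,-0.094,0],[0.051,0.001,-0.0155],-1],
  ],
)

```text
time_s: 4.88
tool_pos: [564.1, -114.9, 162.0]
ee_rot: [-0.553, 0.429, -0.442, 0.561]
ft_force: [0.5, -0.3, -1.9]
width: 56.0
```

```bash
python3 - <<'E'
from h import *
from bench import ctrl
s=ctrl.state(); print(s["width"],s["tool_pos"])
go(s,[538.7,-218.1,145],.407)
E
```

```text
56.02566499539656 [ 564.05722385 -114.90292127  162.00799852]
n 2 need 1.79 d [ -25.4 -103.2  -17. ] turn [-0.019 -0.164  0.009]
[[-0.01, -0.082, 0.004], [0.047, 0.0084, -0.0249]]
[[-0.01, -0.082, 0.004], [0.0448, 0.0084, -0.0286]]
```

>>> arm_command(
  deltas=[
    [[-0.01,-0.082,0.004],[0.045,0.008,-0.025],-1],
    [[-0.01,-0.07,0.004],[0.035,0.008,-0.02],-1],
    [[0,0,0],[0,0,0],-1],
    [[0,0,0],[0,0,0],-1],
  ],
)

```text
time_s: 5.38
tool_pos: [542.4, -211.4, 151.6]
ee_rot: [0.588, -0.39, 0.395, -0.588]
ft_force: [0.3, 0.6, -1.6]
width: 56.0
```

```bash
python3 - <<'E'
from h import *
from bench import ctrl
s=ctrl.state(); print(s["width"],s["tool_pos"])
go(s,[538.7,-218.1,130],.407)
c=ctrl.capture("wrist"); f=c["frame"][:,:,::-1].copy(); K,T=c["mtx"],wristT(c,s)
def box(x,y,a,w,l,z):
    cs,sn=np.cos(a),np.sin(a); P=np.array([(x+cs*u-sn*v,y+sn*u+cs*v,z) for u,v in rect(w,l)])
    cv2.polylines(f,[proj(P,K,T).round().astype(int)],True,(0,255,255),1)
x,y=538.7,-218.1
box(x,y,.407,190,174,66);box(x,y,.407,126,110,66);box(x,y,.407,126,110,36)
cv2.imwrite("pics/w2.png",f)
E
```

```text
56.010030928400084 [ 542.35155883 -211.39794282  151.61348967]
n 1 need 0.38 d [ -3.7  -6.7 -21.6] turn [-0.003 -0.013  0.006]
[[-0.003, -0.013, 0.006], [0.0047, 0.0216, -0.006]]
```

View pics/w2.png

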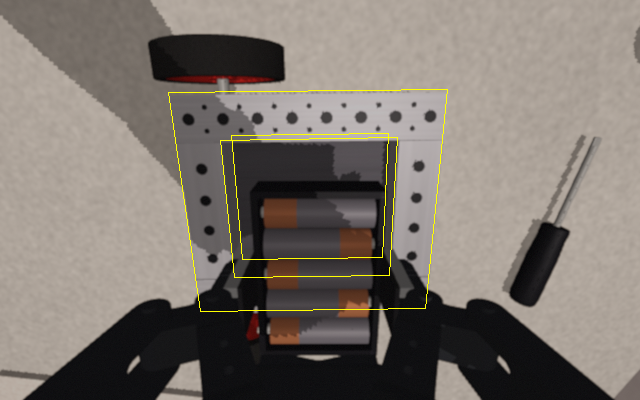

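The chassis overlay sits on the rails to within 2–3 px, and the battery is held with its far top edge at (252..386,183). I'll work out the battery's offset from the tool.

```bash
cat >> h.py <<'E'
def back(px,z,K,T):
    "pixel to the world plane z"
    d=np.linalg.inv(T[:3,:3])@np.linalg.inv(K)@np.array([px[0],px[1],1.]); o=-T[:3,:3].T@T[:3,3]
    return o+d*(z-o[2])/d[2]
def intool(P,s): return R.from_quat(s["ee_rot"]).inv().apply(np.array(P)-s["tool_pos"])
E
python3 - <<'E'
from h import *
from bench import ctrl
s=ctrl.state(); c=ctrl.capture("wrist"); K,T=c["mtx"],wristT(c,s)
for p in [(252,183),(386,183),(254,352),(380,352)]: print(intool(back(p,s["tool_pos"][2]+15,K,T),s).round(1))
E
```

```text
[-42.2 -15.4 -27.5]
[-42.2 -15.2  27.9]
[ 43.6 -14.8 -31.9]
[ 43.8 -14.6  30.4]
```

>>> arm_command(
  deltas=[
    [[-0.003,-0.013,0.006],[0.005,0.02,-0.006],-1],
    [[0,0,0],[0,0.025,0],-1],
    [[0,0,0],[0,0.02,0],-1],
    [[0,0,0],[0,0.005,0],-1],
    [[0,0,0],[0,0,0],-1],
  ],
)

```text
time_s: 6.1
tool_pos: [538.4, -214.4, 76.0]
ee_rot: [0.593, -0.387, 0.385, -0.592]
ft_force: [0.8, 0.2, -1.7]
width: 56.4
```

```bash
python3 - <<'E'
from h import *
from bench import ctrl
s=ctrl.state(); print(s["width"],s["tool_pos"])
go(s,[538.7,-218.1,45],.407)
E
```

```text
56.358447140527936 [ 538.43387533 -214.38436193   75.97352384]
n 1 need 0.52 d [  0.3  -3.7 -31. ] turn [ 0.002  0.01  -0.002]
[[0.002, 0.01, -0.002], [0.0036, 0.031, -0.0012]]
```

>>> arm_command(
  deltas=[
    [[0,0.01,0],[0.0035,0.0,-0.001],-1],
    [[0,0,0],[0,0.01,0],-1],
    [[0,0,0],[0,0.01,0],-1],
    [[0,0,0],[0,0.006,0],-1],
    [[0,0,0],[0,0.0,0],-1],
  ],
)

```text
time_s: 6.72
tool_pos: [540.2, -218.9, 50.1]
ee_rot: [0.591, -0.389, 0.389, -0.59]
ft_force: [0.1, 0.5, -0.8]
width: 56.0
```

```bash
python3 - <<'E'
from h import *
from bench import ctrl
s=ctrl.state(); print(s["width"],s["tool_pos"],s["ft_force"])
go(s,[538.7,-218.1,43],.407)
E
```

```text
55.9636309205258 [ 540.18326103 -218.89233472   50.05687626] [ 0.12923114  0.50185736 -0.81317476]
n 1 need 0.12 d [-1.5  0.8 -7.1] turn [ 0.    -0.001  0.   ]
[[0.0, -0.001, 0.0], [-0.0013, 0.0071, -0.001]]
```

>>> arm_command(
  deltas=[
    [[0,0,0],[-0.001,0.003,-0.001],-1],
    [[0,0,0],[0,0.003,0],-1],
    [[0,0,0],[0,0.002,0],-1],
    [[0,0,0],[0,0,0],-1],
  ],
)

```text
time_s: 7.22
tool_pos: [539.4, -218.7, 43.3]
ee_rot: [0.591, -0.388, 0.39, -0.591]
ft_force: [-0.2, -0.2, -1.7]
width: 55.8
```

```bash
python3 - <<'E'
from h import *
from bench import ctrl
s=ctrl.state(); print(s["width"],s["tool_pos"],s["ft_force"])
c=ctrl.capture("scene"); cv2.imwrite("pics/s2.png",cv2.resize(c["frame"][60:210,160:360,::-1],None,fx=3.5,fy=3.5,interpolation=cv2.INTER_CUBIC))
E
```

```text
55.79386337761811 [ 539.42206713 -218.66493329   43.26587543] [-0.19052063 -0.22851216 -1.66408218]
```

>>> arm_command(
  deltas=[
    [[0,0,0],[0,0.002,0],-1],
    [[0,0,0],[0,0.002,0],-1],
    [[0,0,0],[0,0,0],-1],
  ],
)

```text
time_s: 7.65
tool_pos: [539.8, -218.9, 43.4]
ee_rot: [0.591, -0.387, 0.39, -0.591]
ft_force: [0.4, -0.6, -2.1]
width: 56.2
```

>>> arm_command(
  deltas=[
    [[0,0,0],[0,0.004,0],-1],
    [[0,0,0],[0,0,0],-1],
  ],
)

```text
time_s: 7.9
tool_pos: [540.7, -219.4, 43.6]
ee_rot: [-0.591, 0.386, -0.391, 0.591]
ft_force: [0.8, 0.4, -1.0]
width: 56.1
```

>>> arm_command(
  deltas=[
    [[0,0,0],[-0.001,0.006,-0.001],-1],
  ],
)

```text
time_s: 8.02
tool_pos: [541.1, -219.8, 42.8]
ee_rot: [-0.591, 0.384, -0.393, 0.591]
ft_force: [-9.0, 4.7, 35.2]
width: 55.8
```

```bash
python3 - <<'E'
from h import *
from bench import ctrl
s=ctrl.state(); print(s["width"],s["tool_pos"],s["ft_force"],R.from_quat(s["ee_rot"]).as_matrix().round(3).tolist())
go(s,[538.7,-218.1,46],.407)
E
```

```text
55.75234268903862 [ 541.11909304 -219.76209074   42.79617881] [-9.02101519  4.69041708 35.17356815] [[0.396, 0.01, 0.918], [-0.918, -0.006, 0.396], [0.01, -1.0, 0.007]]
n 1 need 0.07 d [-2.4  1.7  3.2] turn [-0.007 -0.     0.01 ]
[[-0.007, -0.0, 0.01], [-0.0025, -0.0032, -0.0015]]
```

>>> arm_command(
  deltas=[
    [[-0.007,0,0.01],[-0.0025,-0.003,-0.0015],-1],
    [[0,0,0],[0,0,0],-1],
  ],
)

```text
time_s: 8.28
tool_pos: [539.5, -218.4, 46.3]
ee_rot: [-0.591, 0.388, -0.389, 0.591]
ft_force: [0.9, 0.9, -1.5]
width: 56.2
```

```bash
python3 - <<'E'
from h import *
from bench import ctrl
s=ctrl.state(); print(s["width"],s["tool_pos"],s["ft_force"])
go(s,[538.7,-218.1,42],.407)
E
```

```text
56.1935566156414 [ 539.49790916 -218.44236942   46.26218805] [ 0.86565994  0.88265321 -1.51083627]
n 1 need 0.07 d [-0.8  0.3 -4.3] turn [-0.001 -0.     0.002]
[[-0.001, -0.0, 0.002], [-0.0006, 0.0043, -0.0006]]
```

>>> arm_command(
  deltas=[
    [[0,0,0.002],[-0.0005,0.0035,-0.0005],-1],
    [[0,0,0],[0,0,0],-1],
    [[0,0,0],[0,0,0],0.62],
    [[0,0,0],[0,0,0],0.62],
    [[0,0,0],[0,0,0],0.62],
  ],
)

```text
time_s: 8.9
tool_pos: [537.9, -217.7, 40.4]
ee_rot: [-0.59, 0.39, -0.388, 0.591]
ft_force: [-0.4, 0.3, -0.3]
width: 69.3
```

>>> arm_command(
  deltas=[
    [[0,0,0],[0,-0.02,0],0.62],
    [[0,0,0],[0,-0.05,0],0.62],
    [[0,0,0],[0,-0.05,0],0.62],
    [[0,0,0],[0,-0.02,0],0.8],
    [[0,0,0],[0,0,0],1],
  ],
)

```text
time_s: 9.52
tool_pos: [536.6, -217.3, 180.4]
ee_rot: [-0.59, 0.392, -0.386, 0.591]
ft_force: [0.0, -0.7, 0.5]
width: 85.5
```

```bash
python3 - <<'E'
from h import *
from bench import ctrl
s=ctrl.state(); c=ctrl.capture("wrist"); K,T=c["mtx"],wristT(c,s); f=c["frame"][:,:,::-1].copy()
print(s["width"],s["tool_pos"])
np.savez("w3.npz",K=K,T=T)
cv2.imwrite("pics/w3.png",f)
go(s,[491.3,308.4,150],-.006)
E
```

```text
85.4753693957731 [ 536.57527525 -217.25461028  180.41363818]
n 9 need 8.81 d [-45.3 525.7 -30.4] turn [ 0.006  0.413 -0.007]
[[0.001, 0.046, -0.001], [-0.0556, 0.0037, 0.0185]]
[[0.001, 0.046, -0.001], [-0.0564, 0.0037, 0.0159]]
[[0.001, 0.046, -0.001], [-0.0571, 0.0037, 0.0133]]
[[0.001, 0.046, -0.001], [-0.0576, 0.0036, 0.0107]]
[[0.001, 0.046, -0.001], [-0.0581, 0.0036, 0.008]]
[[0.001, 0.046, -0.001], [-0.0584, 0.0036, 0.0054]]
[[0.001, 0.046, -0.001], [-0.0586, 0.0035, 0.0027]]
[[0.001, 0.046, -0.001], [-0.0586, 0.0035, -0.0]]
[[0.001, 0.046, -0.001], [-0.0586, 0.0034, -0.0027]]
```

View pics/w3.png

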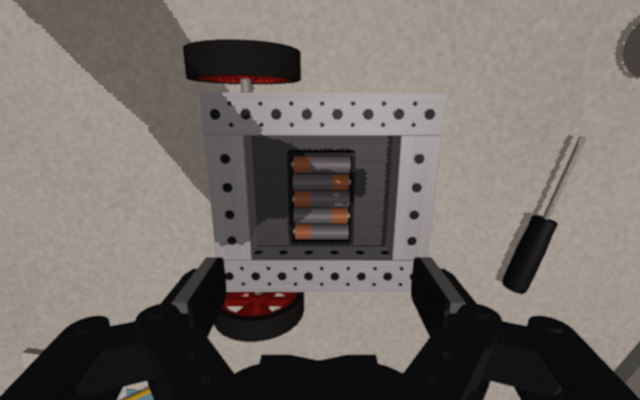

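Picture 7 shows the battery lying flat in the bay, top corners about (289,151), (355,151), (352,243) and (292,243), with equal gaps. I'll check it numerically and start back to the tray.

```bash
python3 - <<'E'
from h import *
d=np.load("w3.npz");K,T=d["K"],d["T"]
a=fit(rect(190,174),66,[(429,291),(445,94),(201,95),(218,292)],K,T,[538,-218,.4])
i=fit(rect(126,110),66,[(392,260),(400,136),(246,136),(252,260)],K,T,[538,-218,.4])
b=fit(rect(58,84),58,[(352,243),(355,151),(289,151),(292,243)],K,T,[538,-218,.4])
for v in(a,i,b): print(v)
E
```

```text
(array([ 5.41539918e+02, -2.20069994e+02,  4.12729327e-01]), array([3.1, 1.3, 1.1, 2.9]))
(array([ 5.40929838e+02, -2.19947151e+02,  4.05479194e-01]), array([0.7, 1.6, 2. , 0.3]))
(array([ 5.40611735e+02, -2.20018416e+02,  4.09318594e-01]), array([1.8, 1.8, 1.7, 1.9]))
```

>>> arm_command(
  deltas=[
    [[0,0.046,0],[-0.056,0.004,0.018],1],
    [[0,0.046,0],[-0.056,0.004,0.016],1],
    [[0,0.046,0],[-0.057,0.004,0.013],1],
    [[0,0.046,0],[-0.058,0.004,0.011],1],
    [[0,0.046,0],[-0.058,0.004,0.008],1],
  ],
)

```text
time_s: 10.2
tool_pos: [507.5, 79.4, 149.7]
ee_rot: [0.541, -0.467, 0.451, -0.535]
ft_force: [0.7, 0.3, -0.3]
width: 85.5
```

```bash
python3 - <<'E'
from h import *
from bench import ctrl
go(ctrl.state(),[491.3,308.4,120],-.006)
E
```

```text
n 4 need 3.86 d [-16.2 229.  -29.7] turn [ 0.021  0.165 -0.01 ]
[[0.005, 0.041, -0.003], [-0.0571, 0.008, 0.0052]]
[[0.005, 0.041, -0.003], [-0.0573, 0.0079, 0.0028]]
[[0.005, 0.041, -0.003], [-0.0573, 0.0077, 0.0004]]
[[0.005, 0.041, -0.003], [-0.0573, 0.0076, -0.002]]
```

>>> arm_command(
  deltas=[
    [[0.005,0.041,-0.003],[-0.056,0.008,0.005],1],
    [[0.005,0.041,-0.003],[-0.056,0.008,0.003],1],
    [[0.005,0.041,-0.003],[-0.056,0.008,0.0],1],
    [[0.003,0.03,0],[-0.045,0.008,-0.002],1],
    [[0,0,0],[0,0,0],1],
  ],
)

```text
time_s: 10.82
tool_pos: [482.6, 300.9, 105.0]
ee_rot: [0.507, -0.502, 0.495, -0.496]
ft_force: [0.2, 0.0, 0.0]
width: 85.1
```

```bash
python3 - <<'E'
from h import *
from bench import ctrl
s=ctrl.state(); go(s,[491.3,308.4,5],-.006)
c=ctrl.capture("wrist"); K,T=c["mtx"],wristT(c,s); f=c["frame"][:,:,::-1].copy()
def box(x,y,a,w,l,z):
    cs,sn=np.cos(a),np.sin(a); P=np.array([(x+cs*u-sn*v,y+sn*u+cs*v,z) for u,v in rect(w,l)])
    cv2.polylines(f,[proj(P,K,T).round().astype(int)],True,(0,255,255),1)
box(611.2,303,-.254,58,90,29); box(491.3,308.4,-.006,48,160,23)
cv2.imwrite("pics/w4.png",f)
E
```

```text
n 2 need 1.68 d [   8.7    7.5 -100. ] turn [0.019 0.013 0.004]
[[0.009, 0.006, 0.002], [-0.004, 0.0499, 0.0053]]
[[0.009, 0.006, 0.002], [-0.0039, 0.0499, 0.0048]]
```

View pics/w4.png

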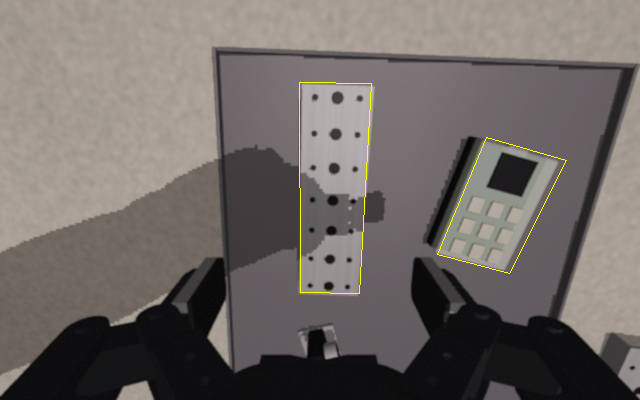

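>>> arm_command(
  deltas=[
    [[0.019,0.013,0.004],[-0.0075,0.02,0.0095],1],
    [[0,0,0],[0,0.035,0],1],
    [[0,0,0],[0,0.03,0],1],
    [[0,0,0],[0,0.008,0],1],
    [[0,0,0],[0,0,0],1],
  ],
)

```text
time_s: 11.5
tool_pos: [492.1, 299.7, 7.1]
ee_rot: [0.499, -0.503, 0.504, -0.494]
ft_force: [-0.3, 0.4, 0.9]
width: 85.6
```

```bash
python3 - <<'E'
from h import *
from bench import ctrl
s=ctrl.state(); go(s,[491.3,308.4,6],-.006)
E
```

```text
n 1 need 0.15 d [-0.8  8.7 -1.1] turn [ 0.003 -0.009  0.006]
[[0.003, -0.009, 0.006], [-0.0087, 0.001, -0.001]]
```

>>> arm_command(
  deltas=[
    [[0.003,-0.009,0.006],[-0.0085,0.001,-0.001],1],
    [[0,0,0],[0,0,0],1],
    [[0,0,0],[0,0,0],-1],
    [[0,0,0],[0,0,0],-1],
    [[0,0,0],[0,0,0],-1],
  ],
  grip_force=50,
)

```text
time_s: 12.12
tool_pos: [494.9, 310.1, 11.3]
ee_rot: [0.495, -0.5, 0.502, -0.502]
ft_force: [0.8, 0.2, -1.8]
width: 46.4
```

>>> arm_command(
  deltas=[
    [[0,0,0],[0,0,0],-1],
    [[0,0,0],[0,0,0],-1],
  ],
)

```text
time_s: 12.38
tool_pos: [494.6, 310.0, 11.0]
ee_rot: [0.496, -0.5, 0.502, -0.502]
ft_force: [0.3, -0.1, 0.0]
width: 46.8
```

```bash
python3 - <<'E'
from h import *
from bench import ctrl
s=ctrl.state(); print(s["width"],s["tool_pos"]); go(s,[491.3,308.4,130],-.006)
E
```

```text
46.83769434302431 [494.63102561 310.02067738  11.0147347 ]
n 2 need 1.98 d [ -3.3  -1.6 119. ] turn [-0.008  0.001 -0.004]
[[-0.004, 0.0, -0.002], [0.0006, -0.0595, -0.0012]]
[[-0.004, 0.0, -0.002], [0.0007, -0.0595, -0.0014]]
```

>>> arm_command(
  deltas=[
    [[-0.004,0,-0.002],[0,-0.03,0],-1],
    [[-0.004,0,-0.002],[0,-0.055,0],-1],
    [[0,0,0],[0,-0.05,0],-1],
  ],
)

```text
time_s: 12.75
tool_pos: [489.2, 307.3, 140.7]
ee_rot: [0.504, -0.503, 0.499, -0.493]
ft_force: [1.9, 0.3, 0.2]
width: 46.9
```

```bash
python3 - <<'E'
from h import *
from bench import ctrl
s=ctrl.state(); print(s["width"],s["tool_pos"]); go(s,[538.7,-218.1,140],.407)
E
```

```text
46.89746295700228 [489.15018601 307.29950302 140.73894468]
n 9 need 8.8 d [  49.5 -525.4   -0.7] turn [ 0.017 -0.412  0.004]
[[0.002, -0.046, 0.0], [0.0583, 0.0004, 0.0058]]
[[0.002, -0.046, 0.0], [0.0586, 0.0004, 0.0031]]
[[0.002, -0.046, 0.0], [0.0586, 0.0004, 0.0005]]
[[0.002, -0.046, 0.0], [0.0586, 0.0004, -0.0022]]
[[0.002, -0.046, 0.0], [0.0584, 0.0003, -0.0049]]
[[0.002, -0.046, 0.0], [0.0581, 0.0003, -0.0076]]
[[0.002, -0.046, 0.0], [0.0577, 0.0002, -0.0102]]
[[0.002, -0.046, 0.0], [0.0572, 0.0002, -0.0129]]
[[0.002, -0.046, 0.0], [0.0566, 0.0001, -0.0155]]
```

>>> arm_command(
  deltas=[
    [[0.002,-0.046,0],[0.055,0,0.006],-1],
    [[0.002,-0.046,0],[0.058,0,0.003],-1],
    [[0.002,-0.046,0],[0.058,0,0],-1],
    [[0.002,-0.046,0],[0.058,0,-0.002],-1],
    [[0.002,-0.046,0],[0.058,0,-0.005],-1],
  ],
)

```text
time_s: 13.38
tool_pos: [522.7, 19.1, 147.9]
ee_rot: [-0.555, 0.433, -0.439, 0.558]
ft_force: [1.2, -0.4, 0.6]
width: 46.4
```

```bash
python3 - <<'E'
from h import *
from bench import ctrl
s=ctrl.state(); print(s["width"],s["tool_pos"]); go(s,[538.7,-218.1,140],.407)
E
```

```text
46.439402906354395 [522.65865946  19.06597439 147.89509136]
n 4 need 3.96 d [  16.  -237.2   -7.9] turn [-0.008 -0.165  0.004]
[[-0.002, -0.041, 0.001], [0.0585, 0.0021, -0.0103]]
[[-0.002, -0.041, 0.001], [0.058, 0.0021, -0.0127]]
[[-0.002, -0.041, 0.001], [0.0575, 0.002, -0.0151]]
[[-0.002, -0.041, 0.001], [0.0568, 0.002, -0.0175]]
```

>>> arm_command(
  deltas=[
    [[-0.002,-0.041,0],[0.058,0.002,-0.01],-1],
    [[-0.002,-0.041,0],[0.057,0.002,-0.013],-1],
    [[-0.002,-0.041,0],[0.056,0.002,-0.015],-1],
    [[-0.002,-0.035,0],[0.045,0.002,-0.015],-1],
    [[0,0,0],[0,0,0],-1],
  ],
)

```text
time_s: 14.0
tool_pos: [535.0, -214.7, 138.3]
ee_rot: [0.59, -0.39, 0.392, -0.588]
ft_force: [-0.1, 0.1, -0.9]
width: 46.6
```

```bash
python3 - <<'E'
from h import *
from bench import ctrl
s=ctrl.state(); print(s["width"],s["tool_pos"]); go(s,[538.7,-218.1,95],.407)
c=ctrl.capture("wrist"); f=c["frame"][:,:,::-1].copy(); K,T=c["mtx"],wristT(c,s); np.savez("w5.npz",K=K,T=T)
cv2.imwrite("pics/w5.png",f)
E
```

```text
46.593715548628865 [ 534.96015419 -214.72212571  138.34107274]
n 1 need 0.73 d [  3.7  -3.4 -43.3] turn [ 0.001 -0.008  0.004]
[[0.001, -0.008, 0.004], [0.0044, 0.0434, 0.0022]]
```

View pics/w5.png

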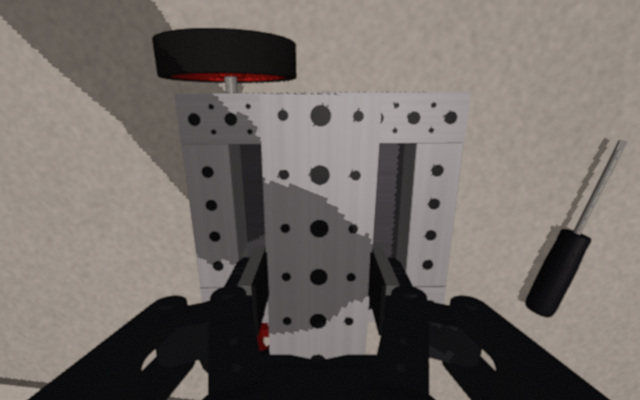

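Picture 9 shows the channel held squarely, with its far end at row 93 (columns 260..380) and centre-line holes at (320,115), (320,175), (319,228), (319,277) and so on.

```bash
python3 - <<'E'
from h import *
from bench import ctrl
s=ctrl.state(); d=np.load("w5.npz");K,T=d["K"],d["T"]; z=s["tool_pos"][2]+12
for p in [(260,93),(380,93),(320,115),(320,175),(319,228),(319,277),(318,320)]: print(p,intool(back(p,z,K,T),s).round(1))
print(fit(rect(190,174)[1:3]+rect(126,110)[1:3],66,[(471,94),(176,94),(417,143),(230,143)],K,T,[539,-218,.4]))
E
```

```text
(260, 93) [-76.  -12.2 -23.4]
(380, 93) [-75.9 -12.2  23.5]
(320, 115) [-67.7 -12.2   0.1]
(320, 175) [-43.3 -12.1   0.1]
(319, 228) [-19.4 -12.   -0.4]
(319, 277) [  5.1 -12.   -0.4]
(318, 320) [ 28.8 -11.9  -0.9]
(array([ 5.40586162e+02, -2.19804223e+02,  3.99608603e-01]), array([0.6, 0.6, 0.7, 0.7]))
```

```bash
python3 - <<'E'
from h import *
from bench import ctrl
s=ctrl.state(); go(s,[538.7,-216.5,82],.407)
E
```

```text
n 1 need 0.94 d [  3.8  -3.5 -56.4] turn [ 0.001 -0.006  0.003]
[[0.001, -0.006, 0.003], [0.0046, 0.0564, 0.0022]]
```

>>> arm_command(
  deltas=[
    [[0.001,-0.006,0.003],[0.0045,0.015,0.002],-1],
    [[0,0,0],[0,0.025,0],-1],
    [[0,0,0],[0,0.01,0],-1],
    [[0,0,0],[0,0,0],-1],
    [[0,0,0],[0,0,0],-1],
  ],
)

```text
time_s: 14.68
tool_pos: [539.0, -211.3, 85.0]
ee_rot: [-0.592, 0.388, -0.385, 0.593]
ft_force: [0.0, -0.1, -1.6]
width: 46.3
```

```bash
python3 - <<'E'
from h import *
from bench import ctrl
s=ctrl.state(); print(s["tool_pos"],s["ft_force"]); go(s,[538.7,-216.5,78],.407)
E
```

```text
[ 538.97560887 -211.29866022   85.02389277] [ 0.04150438 -0.14817645 -1.55983084]
n 1 need 0.15 d [-0.3 -5.2 -7. ] turn [ 0.     0.007 -0.003]
[[0.0, 0.007, -0.003], [0.0047, 0.007, -0.0023]]
```

>>> arm_command(
  deltas=[
    [[0,0.007,-0.003],[0.0047,0.003,-0.0023],-1],
    [[0,0,0],[0,0.004,0],-1],
    [[0,0,0],[0,0,0],-1],
  ],
)

```text
time_s: 15.05
tool_pos: [540.0, -217.4, 79.6]
ee_rot: [0.591, -0.387, 0.39, -0.591]
ft_force: [0.0, 0.1, -0.9]
width: 46.3
```

```bash
python3 - <<'E'
from h import *
from bench import ctrl
s=ctrl.state(); print(s["tool_pos"],s["ft_force"]); go(s,[538.7,-216.5,74],.407)
E
```

```text
[ 540.01653713 -217.40222778   79.64240873] [ 0.01855151  0.14877103 -0.89735164]
n 1 need 0.1 d [-1.3  0.9 -5.6] turn [-0.002  0.     0.003]
[[-0.002, 0.0, 0.003], [-0.0014, 0.0056, -0.0009]]
```

>>> arm_command(
  deltas=[
    [[-0.002,0,0.003],[-0.0014,0.003,-0.001],-1],
    [[0,0,0],[0,0.003,0],-1],
    [[0,0,0],[0,0.003,0],-1],
  ],
)

```text
time_s: 15.42
tool_pos: [538.8, -216.9, 73.8]
ee_rot: [-0.591, 0.388, -0.389, 0.591]
ft_force: [-8.0, 4.0, 18.2]
width: 46.4
```

```bash
python3 - <<'E'
from h import *
from bench import ctrl
s=ctrl.state(); print(s["tool_pos"],s["ft_force"]); go(s,[538.7,-216.5,74],.407)
E
```

```text
[ 538.83384893 -216.87448752   73.8122445 ] [-8.03635018  3.95430569 18.24767351]
n 1 need 0.01 d [-0.1  0.4  0.2] turn [-0.001 -0.     0.001]
[[-0.001, -0.0, 0.001], [-0.0004, -0.0002, 0.0]]
```

>>> arm_command(
  deltas=[
    [[0,0,0],[0,0,0],-1],
    [[0,0,0],[0,0,0],0.6],
    [[0,0,0],[0,0,0],0.6],
    [[0,0,0],[0,0,0],0.6],
  ],
)

```text
time_s: 15.92
tool_pos: [539.4, -217.1, 74.4]
ee_rot: [-0.591, 0.387, -0.39, 0.591]
ft_force: [-0.0, -0.7, -0.6]
width: 68.7
```

>>> arm_command(
  deltas=[
    [[0,0,0],[0,-0.02,0],0.6],
    [[0,0,0],[0,-0.045,0],0.6],
    [[0,0,0],[0,-0.045,0],0.6],
    [[0,0,0],[0,-0.02,0],0.8],
    [[0,0,0],[0,0,0],1],
  ],
)

```text
time_s: 16.55
tool_pos: [537.9, -216.3, 204.7]
ee_rot: [0.591, -0.389, 0.388, -0.591]
ft_force: [0.0, 0.4, 0.1]
width: 85.3
```

```bash
python3 - <<'E'
from h import *
from bench import ctrl
s=ctrl.state(); c=ctrl.capture("wrist"); K,T=c["mtx"],wristT(c,s); f=c["frame"][:,:,::-1].copy()
print(s["width"],s["tool_pos"])
np.savez("w6.npz",K=K,T=T)
cv2.imwrite("pics/w6.png",f)
go(s,[611.2,303,150],-.254)
E
```

```text
85.27869926020503 [ 537.86886115 -216.30009778  204.72661804]
n 9 need 8.79 d [ 73.3 519.3 -54.7] turn [ 0.002  0.661 -0.001]
[[0.0, 0.073, -0.0], [-0.0498, 0.0061, 0.0303]]
[[0.0, 0.073, -0.0], [-0.0519, 0.0061, 0.0266]]
[[0.0, 0.073, -0.0], [-0.0537, 0.0061, 0.0227]]
[[0.0, 0.073, -0.0], [-0.0552, 0.0061, 0.0187]]
[[0.0, 0.073, -0.0], [-0.0564, 0.0061, 0.0146]]
[[0.0, 0.073, -0.0], [-0.0573, 0.0061, 0.0104]]
[[0.0, 0.073, -0.0], [-0.0579, 0.0061, 0.0062]]
[[0.0, 0.073, -0.0], [-0.0582, 0.0061, 0.0019]]
[[0.0, 0.073, -0.0], [-0.0582, 0.0061, -0.0023]]
```

View pics/w6.png

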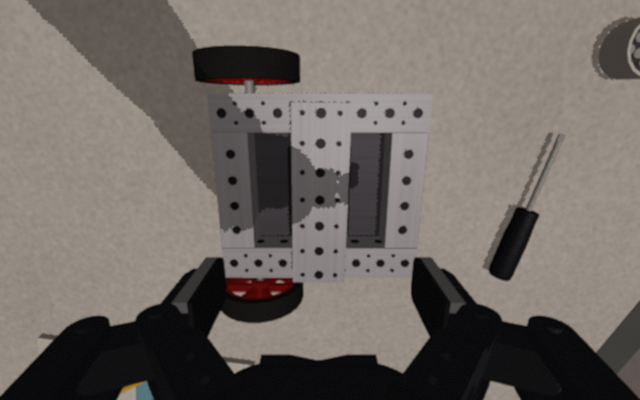

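Picture 10: the channel spans both rails, with top corners about (291,101), (350,101), (345,282) and (294,282). The rail frame runs from (209,95) to (433,95).

```bash
python3 - <<'E'
from h import *
d=np.load("w6.npz");K,T=d["K"],d["T"]
for v in(fit(rect(190,174),66,[(417,278),(433,95),(209,95),(224,279)],K,T,[538,-218,.4]),
 fit(rect(126,110),66,[(385,248),(392,133),(248,133),(255,248)],K,T,[538,-218,.4]),
 fit(rect(48,160),86,[(345,282),(350,101),(291,101),(294,282)],K,T,[538,-218,.4])): print(v)
E
```

```text
(array([ 5.41807230e+02, -2.20456271e+02,  4.07830223e-01]), array([1.6, 0.6, 0.8, 1.8]))
(array([ 5.40848039e+02, -2.19929351e+02,  4.07637213e-01]), array([0.3, 0.3, 0.2, 0.3]))
(array([ 5.40488735e+02, -2.19335521e+02,  4.03356861e-01]), array([0.6, 0.9, 1. , 0.8]))
```

>>> arm_command(
  deltas=[
    [[0,0.073,0],[-0.05,0.006,0.03],1],
    [[0,0.073,0],[-0.052,0.006,0.027],1],
    [[0,0.073,0],[-0.054,0.006,0.023],1],
    [[0,0.073,0],[-0.055,0.006,0.019],1],
    [[0,0.073,0],[-0.056,0.006,0.015],1],
  ],
  grip_force=70,
)

```text
time_s: 17.23
tool_pos: [578.3, 75.8, 162.3]
ee_rot: [0.508, -0.5, 0.491, -0.502]
ft_force: [0.9, -0.9, 0.0]
width: 85.6
```

```bash
python3 - <<'E'
from h import *
from bench import ctrl
go(ctrl.state(),[611.2,303,120],-.254)
E
```

```text
n 4 need 3.89 d [ 32.9 227.2 -42.3] turn [ 0.016  0.273 -0.001]
[[0.004, 0.068, -0.0], [-0.0566, 0.0106, 0.0095]]
[[0.004, 0.068, -0.0], [-0.0571, 0.0106, 0.0055]]
[[0.004, 0.068, -0.0], [-0.0574, 0.0106, 0.0016]]
[[0.004, 0.068, -0.0], [-0.0573, 0.0106, -0.0024]]
```

>>> arm_command(
  deltas=[
    [[0.004,0.068,0],[-0.055,0.01,0.009],1],
    [[0.004,0.068,0],[-0.056,0.01,0.006],1],
    [[0.004,0.068,0],[-0.056,0.01,0.002],1],
    [[0.004,0.06,0],[-0.045,0.01,-0.002],1],
    [[0,0,0],[0,0,0],1],
  ],
)

```text
time_s: 17.85
tool_pos: [603.1, 296.3, 106.3]
ee_rot: [-0.44, 0.56, -0.555, 0.429]
ft_force: [-0.3, -0.3, 0.1]
width: 85.2
```

```bash
python3 - <<'E'
from h import *
from bench import ctrl
s=ctrl.state(); go(s,[611.2,303,60],-.254)
E
```

```text
n 1 need 0.79 d [  8.1   6.7 -46.3] turn [0.015 0.006 0.009]
[[0.015, 0.006, 0.009], [-0.0089, 0.0461, 0.0069]]
```

>>> arm_command(
  deltas=[
    [[0.015,0.006,0.009],[-0.009,0.02,0.007],1],
    [[0,0,0],[0,0.035,0],1],
    [[0,0,0],[0,0.03,0],1],
    [[0,0,0],[0,0.008,0],1],
    [[0,0,0],[0,0,0],1],
  ],
)

```text
time_s: 18.48
tool_pos: [608.5, 297.8, 5.1]
ee_rot: [-0.436, 0.56, -0.559, 0.429]
ft_force: [0.5, 0.6, -0.5]
width: 85.5
```

```bash
python3 - <<'E'
from h import *
from bench import ctrl
s=ctrl.state(); go(s,[611.2,303,8],-.254)
E
```

```text
n 1 need 0.11 d [2.7 5.2 2.9] turn [ 0.007 -0.001  0.007]
[[0.007, -0.001, 0.007], [-0.0057, -0.003, 0.0013]]
```

>>> arm_command(
  deltas=[
    [[0.007,0,0.007],[-0.0057,-0.002,0.0013],1],
    [[0,0,0],[0,0,0],1],
    [[0,0,0],[0,0,0],-1],
    [[0,0,0],[0,0,0],-1],
    [[0,0,0],[0,0,0],-1],
  ],
)

```text
time_s: 19.1
tool_pos: [615.3, 304.5, 14.2]
ee_rot: [0.429, -0.558, 0.561, -0.436]
ft_force: [-0.4, 0.3, -0.6]
width: 56.3
```

>>> arm_command(
  deltas=[
    [[0,0,0],[0,0,0],-1],
    [[0,0,0],[0,0,0],-1],
  ],
)

```text
time_s: 19.35
tool_pos: [614.8, 304.3, 13.3]
ee_rot: [0.429, -0.558, 0.561, -0.435]
ft_force: [-0.1, -0.1, -1.6]
width: 56.4
```

```bash
python3 - <<'E'
from h import *
from bench import ctrl
s=ctrl.state(); print(s["width"],s["tool_pos"]); go(s,[611,303,150],-.254)
E
```

```text
56.355356297153904 [614.77615363 304.26934282  13.33510244]
n 3 need 2.28 d [ -3.8  -1.3 136.7] turn [-0.008 -0.001 -0.005]
[[-0.003, -0.0, -0.002], [0.0005, -0.0456, -0.0007]]
[[-0.003, -0.0, -0.002], [0.0006, -0.0456, -0.0009]]
[[-0.003, -0.0, -0.002], [0.0006, -0.0456, -0.001]]
```

>>> arm_command(
  deltas=[
    [[-0.003,0,-0.002],[0,-0.03,0],-1],
    [[-0.003,0,-0.002],[0,-0.055,0],-1],
    [[0,0,0],[0,-0.055,0],-1],
    [[0,0,0],[0,-0.015,0],-1],
  ],
)

```text
time_s: 19.85
tool_pos: [611.0, 302.8, 165.6]
ee_rot: [-0.436, 0.56, -0.559, 0.429]
ft_force: [-0.1, -0.1, -1.6]
width: 55.8
```

```bash
python3 - <<'E'
from h import *
from bench import ctrl
s=ctrl.state(); print(s["width"],s["tool_pos"]); go(s,[538.5,-217,165],.407)
E
```

```text
55.84617605356758 [610.96108116 302.76644863 165.59487495]
n 9 need 8.75 d [ -72.5 -519.8   -0.6] turn [ 0.01  -0.662  0.003]
[[0.001, -0.074, 0.0], [0.0579, 0.0004, 0.0068]]
[[0.001, -0.074, 0.0], [0.0583, 0.0003, 0.0025]]
[[0.001, -0.074, 0.0], [0.0583, 0.0003, -0.0018]]
[[0.001, -0.074, 0.0], [0.058, 0.0003, -0.0061]]
[[0.001, -0.074, 0.0], [0.0574, 0.0003, -0.0103]]
[[0.001, -0.074, 0.0], [0.0565, 0.0002, -0.0145]]
[[0.001, -0.074, 0.0], [0.0553, 0.0002, -0.0186]]
[[0.001, -0.074, 0.0], [0.0537, 0.0002, -0.0226]]
[[0.001, -0.074, 0.0], [0.0519, 0.0001, -0.0265]]
```

>>> arm_command(
  deltas=[
    [[0.001,-0.074,0],[0.055,0,0.007],-1],
    [[0.001,-0.074,0],[0.058,0,0.003],-1],
    [[0.001,-0.074,0],[0.058,0,-0.002],-1],
    [[0.001,-0.074,0],[0.058,0,-0.006],-1],
    [[0.001,-0.074,0],[0.057,0,-0.01],-1],
  ],
)

```text
time_s: 20.48
tool_pos: [572.5, 14.4, 159.6]
ee_rot: [0.536, -0.467, 0.463, -0.529]
ft_force: [0.0, -0.8, -0.1]
width: 56.0
```

```bash
python3 - <<'E'
from h import *
from bench import ctrl
s=ctrl.state(); print(s["width"],s["tool_pos"]); go(s,[538.5,-217,150],.407)
E
```

```text
55.98496754509413 [572.52759775  14.41580847 159.60312961]
n 4 need 3.9 d [ -34.  -231.4   -9.6] turn [ 0.011 -0.271  0.001]
[[0.003, -0.068, 0.0], [0.0562, 0.0027, -0.0162]]
[[0.003, -0.068, 0.0], [0.0549, 0.0026, -0.02]]
[[0.003, -0.068, 0.0], [0.0535, 0.0026, -0.0237]]
[[0.003, -0.068, 0.0], [0.0517, 0.0025, -0.0273]]
```

>>> arm_command(
  deltas=[
    [[0.003,-0.068,0],[0.056,0.002,-0.016],-1],
    [[0.003,-0.068,0],[0.055,0.002,-0.02],-1],
    [[0.003,-0.068,0],[0.053,0.002,-0.024],-1],
    [[0.003,-0.06,0],[0.042,0.002,-0.022],-1],
    [[0,0,0],[0,0,0],-1],
  ],
)

```text
time_s: 21.1
tool_pos: [533.9, -215.5, 142.5]
ee_rot: [0.591, -0.393, 0.386, -0.589]
ft_force: [-0.3, 0.7, -0.6]
width: 55.9
```

```bash
python3 - <<'E'
from h import *
from bench import ctrl
s=ctrl.state(); print(s["width"],s["tool_pos"]); 
c=ctrl.capture("wrist"); f=c["frame"][:,:,::-1].copy(); K,T=c["mtx"],wristT(c,s); np.savez("w7.npz",K=K,T=T)
cv2.imwrite("pics/w7.png",f); go(s,[538.5,-217,108],.407)
E
```

```text
55.92868567884151 [ 533.90714755 -215.46040415  142.54177743]
n 1 need 0.58 d [  4.6  -1.5 -34.5] turn [ 0.008 -0.004 -0.007]
[[0.008, -0.004, -0.007], [0.0035, 0.0345, 0.0039]]
```

View pics/w7.png

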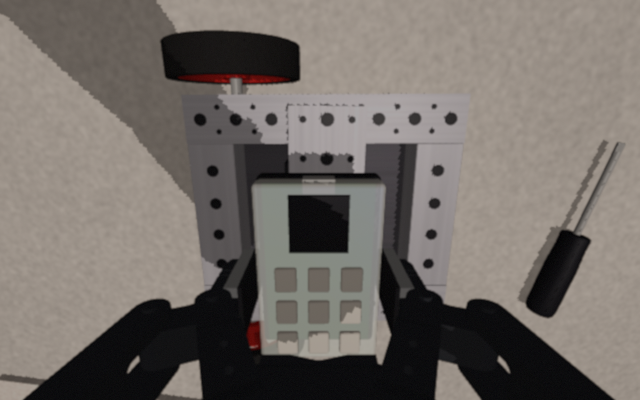

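Picture 11: the controller is held squarely, with its far top edge at row ~183 (columns 254..384). The channel shows below it at columns 287..365.

```bash
python3 - <<'E'
from h import *
from bench import ctrl
s=ctrl.state(); d=np.load("w7.npz");K,T=d["K"],d["T"]; z=s["tool_pos"][2]
for p,h in [((254,183),15.7),((384,183),15.7),((252,175),0),((384,175),0),((258,357),15.7),((377,357),15.7),((320,223),15.7)]: print(p,intool(back(p,z+h,K,T),s).round(1))
for p in [(287,105),(365,105)]: print("chan",back(p,86,K,T).round(1))
print(fit(rect(190,174)[1:3]+rect(126,110)[1:3],66,[(469,96),(183,96),(417,144),(234,144)],K,T,[539,-218,.4]))
E
```

```text
(254, 183) [-40.7 -15.2 -27.6]
(384, 183) [-40.7 -15.6  26.2]
(252, 175) [-40.7   0.6 -31.5]
(384, 175) [-40.7   0.1  29.4]
(258, 357) [ 47.3 -15.9 -30.8]
(377, 357) [ 47.  -16.3  27.8]
(320, 223) [-23.1 -15.5  -0.2]
chan [ 487.1 -155.3   86. ]
chan [ 530.5 -136.9   86. ]
(array([ 5.40525835e+02, -2.20505766e+02,  4.02791343e-01]), array([1.3, 1.2, 0.7, 0.6]))
```

>>> arm_command(
  deltas=[
    [[0.008,-0.004,-0.007],[0.003,0.012,0.0045],-1],
    [[0,0,0],[0,0.012,0],-1],
    [[0,0,0],[0,0.006,0],-1],
    [[0,0,0],[0,0,0],-1],
    [[0,0,0],[0,0,0],-1],
  ],
)

```text
time_s: 21.78
tool_pos: [539.3, -209.2, 107.6]
ee_rot: [-0.591, 0.388, -0.385, 0.593]
ft_force: [0.1, -0.5, -0.4]
width: 55.9
```

```bash
python3 - <<'E'
from h import *
from bench import ctrl
s=ctrl.state(); print(s["tool_pos"],s["ft_force"]); go(s,[539.2,-216.4,101],.407)
E
```

```text
[ 539.31746322 -209.18849587  107.61902892] [ 0.06026354 -0.45027321 -0.40955123]
n 1 need 0.16 d [-0.1 -7.2 -6.6] turn [ 0.001  0.008 -0.005]
[[0.001, 0.008, -0.005], [0.0066, 0.0066, -0.003]]
```

>>> arm_command(
  deltas=[
    [[0.001,0.008,-0.005],[0.0065,0.003,-0.003],-1],
    [[0,0,0],[0,0.003,0],-1],
    [[0,0,0],[0,0,0],-1],
  ],
)

```text
time_s: 22.15
tool_pos: [539.9, -217.3, 102.4]
ee_rot: [-0.591, 0.388, -0.39, 0.591]
ft_force: [0.8, 0.3, -1.1]
width: 56.0
```

```bash
python3 - <<'E'
from h import *
from bench import ctrl
s=ctrl.state(); print(s["tool_pos"],s["ft_force"]); go(s,[539.2,-216.4,97],.407)
E
```

```text
[ 539.86528671 -217.29316919  102.39898515] [ 0.81991948  0.33079956 -1.103928  ]
n 1 need 0.09 d [-0.7  0.9 -5.4] turn [-0.001 -0.001  0.002]
[[-0.001, -0.001, 0.002], [-0.0011, 0.0054, -0.0003]]
```

>>> arm_command(
  deltas=[
    [[-0.001,0,0.002],[-0.0011,0.003,-0.0003],-1],
    [[0,0,0],[0,0.003,0],-1],
    [[0,0,0],[0,0.002,0],-1],
  ],
)

```text
time_s: 22.52
tool_pos: [539.6, -216.8, 95.8]
ee_rot: [-0.59, 0.388, -0.39, 0.591]
ft_force: [-3.2, 1.3, 9.0]
width: 56.1
```

```bash
python3 - <<'E'
from h import *
from bench import ctrl
s=ctrl.state(); print(s["tool_pos"],s["ft_force"]); go(s,[539.2,-216.4,96],.407)
E
```

```text
[ 539.55350919 -216.77076265   95.76587192] [-3.1506189   1.25801061  8.9572669 ]
n 1 need 0.01 d [-0.4  0.4  0.2] turn [-0.001 -0.001  0.001]
[[-0.001, -0.001, 0.001], [-0.0005, -0.0002, -0.0002]]
```

Contact is at the expected height (TCP 96). Release.

>>> arm_command(
  deltas=[
    [[0,0,0],[-0.0005,0,0],-1],
    [[0,0,0],[0,0,0],0.7],
    [[0,0,0],[0,0,0],0.7],
    [[0,0,0],[0,0,0],0.7],
  ],
)

```text
time_s: 23.02
tool_pos: [539.7, -216.4, 96.0]
ee_rot: [-0.59, 0.388, -0.39, 0.591]
ft_force: [-0.5, -0.7, -0.1]
width: 72.4
```

>>> arm_command(
  deltas=[
    [[0,0,0],[0,-0.02,0],0.7],
    [[0,0,0],[0,-0.045,0],0.7],
    [[0,0,0],[0,-0.045,0],0.8],
    [[0,0,0],[0,-0.015,0],1],
    [[0,0,0],[0,0,0],1],
  ],
)

```text
time_s: 23.65
tool_pos: [538.4, -215.7, 221.3]
ee_rot: [-0.59, 0.39, -0.388, 0.591]
ft_force: [0.1, -0.6, -0.3]
width: 85.1
```

```bash
python3 - <<'E'
from h import *
from bench import ctrl
s=ctrl.state(); c=ctrl.capture("wrist"); K,T=c["mtx"],wristT(c,s); f=c["frame"][:,:,::-1].copy()
print(s["width"],s["tool_pos"],s["joints"].round(2))
np.savez("w8.npz",K=K,T=T)
cv2.imwrite("pics/w8.png",f)
go(s,[483.3,157,150],.236+np.pi/2)
E
```

```text
85.09228684027698 [ 538.43914295 -215.67096116  221.31576101] [-0.5   0.19  0.24  1.62  0.    0.67]
n 8 need 7.78 d [-55.1 372.7 -71.3] turn [-1.000e-03 -1.401e+00 -2.000e-03]
[[-0.0, -0.175, -0.0], [-0.0455, 0.009, 0.0121]]
[[-0.0, -0.175, -0.0], [-0.0427, 0.009, 0.0198]]
[[-0.0, -0.175, -0.0], [-0.0386, 0.009, 0.0269]]
[[-0.0, -0.175, -0.0], [-0.0333, 0.009, 0.0333]]
[[-0.0, -0.175, -0.0], [-0.027, 0.0089, 0.0386]]
[[-0.0, -0.175, -0.0], [-0.0199, 0.0089, 0.0427]]
[[-0.0, -0.175, -0.0], [-0.0122, 0.0089, 0.0455]]
[[-0.0, -0.175, -0.0], [-0.004, 0.0089, 0.0469]]
```

View pics/w8.png

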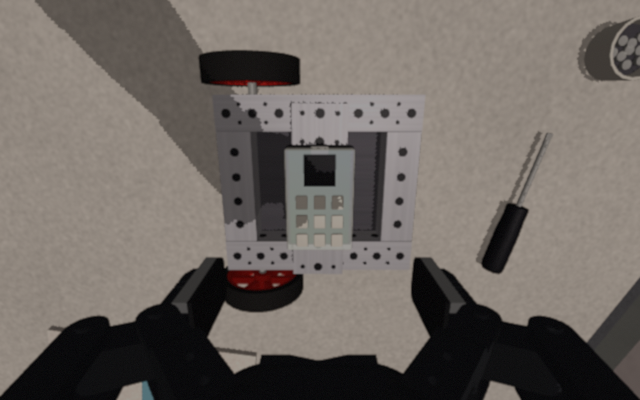

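```bash
python3 - <<'E'
from h import *
d=np.load("w8.npz");K,T=d["K"],d["T"]
for v in(fit(rect(126,110),66,[(380,241),(387,132),(251,132),(258,241)],K,T,[538,-218,.4]),
 fit(rect(48,160),86,[(343,273),(348,102),(291,102),(295,273)],K,T,[538,-218,.4]),
 fit(rect(58,90),112,[(352,248),(355,148),(285,148),(288,248)],K,T,[538,-218,.4])): print(v)
E
```

```text
(array([ 5.40727303e+02, -2.19784738e+02,  4.06235477e-01]), array([0.6, 0.4, 0.4, 0.6]))
(array([ 5.40669333e+02, -2.19168109e+02,  4.04102951e-01]), array([0.4, 0.3, 0.2, 0.4]))
(array([ 5.40590858e+02, -2.17543410e+02,  4.07079671e-01]), array([2.2, 1.8, 1.7, 2.3]))
```

>>> arm_command(
  deltas=[
    [[0,0.175,0],[-0.02,-0.01,0],1],
  ],
)

```text
time_s: 23.82
tool_pos: [529.1, -197.2, 226.9]
ee_rot: [0.553, -0.444, 0.438, -0.552]
ft_force: [0.1, 0.3, 0.0]
width: 85.6
```

That row turned the wrong way, but harmlessly, up in free air. Controller, channel and bay agree within about 2 mm. Replanning to the sensor.

```bash
python3 - <<'E'
from h import *
from bench import ctrl
s=ctrl.state(); go(s,[483.3,157,155],.236-3*np.pi/2,10)
E
```

```text
n 10 need 8.66 d [-45.8 354.2 -71.9] turn [0.01  1.559 0.   ]
[[0.001, 0.156, 0.0], [-0.0355, 0.0074, 0.0035]]
[[0.001, 0.156, 0.0], [-0.0356, 0.0074, -0.0021]]
[[0.001, 0.156, 0.0], [-0.0349, 0.0074, -0.0076]]
[[0.001, 0.156, 0.0], [-0.0333, 0.0074, -0.0129]]
[[0.001, 0.156, 0.0], [-0.0308, 0.0074, -0.0179]]
[[0.001, 0.156, 0.0], [-0.0277, 0.0073, -0.0225]]
[[0.001, 0.156, 0.0], [-0.0238, 0.0073, -0.0266]]
[[0.001, 0.156, 0.0], [-0.0194, 0.0073, -0.0299]]
[[0.001, 0.156, 0.0], [-0.0145, 0.0073, -0.0326]]
[[0.001, 0.156, 0.0], [-0.0093, 0.0072, -0.0345]]
```

```bash
sed -i 's/if best is None or np.linalg.norm(rv)<np.linalg.norm(best): best=rv/e=abs(np.arctan2(target[1],target[0])+np.pi\/2-h)\n        if best is None or e<be: best,be=rv,e/' h.py; python3 - <<'E'
from h import *
from bench import ctrl
s=ctrl.state(); go(s,[483.3,157,155],.236+np.pi/2,10)
E
```

```text
n 10 need 8.79 d [-45.8 354.2 -71.9] turn [ 0.    -1.582 -0.01 ]
[[0.0, -0.158, -0.001], [-0.0355, 0.0074, 0.0035]]
[[0.0, -0.158, -0.001], [-0.0345, 0.0073, 0.009]]
[[0.0, -0.158, -0.001], [-0.0327, 0.0073, 0.0144]]
[[0.0, -0.158, -0.001], [-0.03, 0.0073, 0.0193]]
[[0.0, -0.158, -0.001], [-0.0266, 0.0073, 0.0238]]
[[0.0, -0.158, -0.001], [-0.0225, 0.0072, 0.0277]]
[[0.0, -0.158, -0.001], [-0.0179, 0.0072, 0.0309]]
[[0.0, -0.158, -0.001], [-0.0128, 0.0072, 0.0333]]
[[0.0, -0.158, -0.001], [-0.0074, 0.0072, 0.0349]]
[[0.0, -0.158, -0.001], [-0.0018, 0.0072, 0.0357]]
```

>>> arm_command(
  deltas=[
    [[0,-0.175,0],[-0.0355,0.004,0.0035],1],
    [[0,-0.17,0],[-0.0345,0.004,0.009],1],
    [[0,-0.17,0],[-0.0327,0.006,0.0145],1],
    [[0,-0.17,0],[-0.03,0.007,0.0195],1],
    [[0,-0.17,0],[-0.0265,0.007,0.024],1],
  ],
)

```text
time_s: 24.45
tool_pos: [494.5, -15.9, 187.5]
ee_rot: [-0.686, 0.174, -0.155, 0.689]
ft_force: [0.5, 0.0, 0.8]
width: 85.5
```

```bash
python3 - <<'E'
from h import *
from bench import ctrl
s=ctrl.state(); print(s["tool_pos"]);go(s,[483.3,157,150],.236+np.pi/2)
E
```

```text
[494.5399576  -15.94199177 187.5014424 ]
n 4 need 3.92 d [-11.2 172.9 -37.5] turn [-0.007 -0.705 -0.026]
[[-0.002, -0.176, -0.007], [-0.0218, 0.0099, 0.0373]]
[[-0.002, -0.176, -0.007], [-0.015, 0.0097, 0.0406]]
[[-0.002, -0.176, -0.007], [-0.0077, 0.0095, 0.0426]]
[[-0.002, -0.176, -0.007], [-0.0002, 0.0094, 0.0433]]
```

>>> arm_command(
  deltas=[
    [[-0.002,-0.176,-0.007],[-0.022,0.009,0.037],1],
    [[-0.002,-0.176,-0.007],[-0.015,0.009,0.04],1],
    [[-0.002,-0.176,-0.007],[-0.008,0.009,0.042],1],
    [[-0.002,-0.15,-0.005],[0,0.009,0.035],1],
    [[0,0,0],[0,0,0],1],
  ],
)

```text
time_s: 25.08
tool_pos: [472.1, 153.7, 137.0]
ee_rot: [0.702, 0.075, -0.091, -0.702]
ft_force: [-0.1, -0.6, 0.7]
width: 85.4
```

```bash
python3 - <<'E'
from h import *
from bench import ctrl
s=ctrl.state(); print(s["tool_pos"]); c=ctrl.capture("wrist"); K,T=c["mtx"],wristT(c,s); f=c["frame"][:,:,::-1].copy(); np.savez("w9.npz",K=K,T=T)
x,y,a=483.3,157,.236
def box(w,l,z,o=0):
    cs,sn=np.cos(a),np.sin(a); P=np.array([(x+cs*(u+o)-sn*v,y+sn*(u+o)+cs*v,z) for u,v in rect(w,l)])
    cv2.polylines(f,[proj(P,K,T).round().astype(int)],True,(0,255,255),1)
box(32,50,7); box(14,50,41)
cv2.imwrite("pics/w9.png",f);go(s,[483.3,157,30],.236+np.pi/2)
E
```

```text
[472.1354016  153.70341939 137.02422775]
n 2 need 1.79 d [  11.2    3.3 -107. ] turn [-0.002 -0.001 -0.022]
[[-0.001, -0.0, -0.011], [0.007, 0.0534, 0.0002]]
[[-0.001, -0.0, -0.011], [0.0064, 0.0534, 0.0003]]
```

View pics/w9.png

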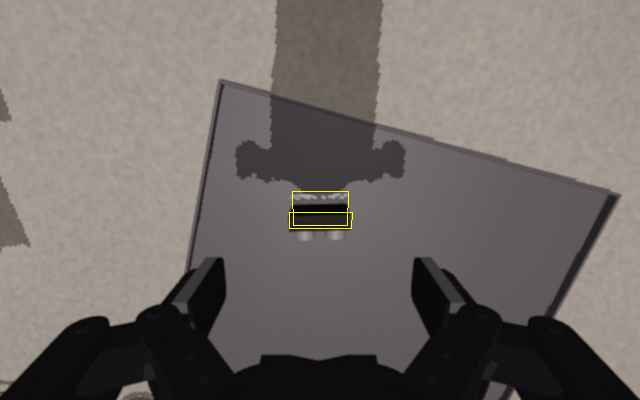

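Picture 13: the sensor sits where expected, with the housing at (290..351,205..229) and its eyes at (304,236) and (334,236) on the forward side. Descending.

>>> arm_command(
  deltas=[
    [[-0.002,0,-0.022],[0.0135,0.02,0],1],
    [[0,0,0],[0,0.04,0],1],
    [[0,0,0],[0,0.03,0],1],
    [[0,0,0],[0,0.008,0],1],
    [[0,0,0],[0,0,0],1],
  ],
)

```text
time_s: 25.75
tool_pos: [485.2, 150.3, 34.1]
ee_rot: [0.704, 0.077, -0.079, -0.701]
ft_force: [0.4, -0.0, 0.4]
width: 85.4
```

```bash
python3 - <<'E'
from h import *
from bench import ctrl
s=ctrl.state(); print(s["tool_pos"]);go(s,[483.3,157,12],.236+np.pi/2)
E
```

```text
[485.17058306 150.2625578   34.11271174]
n 1 need 0.39 d [ -1.9   6.7 -22.1] turn [ 0.003 -0.014 -0.002]
[[0.003, -0.014, -0.002], [-0.0003, 0.0221, 0.0071]]
```

>>> arm_command(
  deltas=[
    [[0.003,-0.014,-0.002],[-0.0003,0.01,0.007],1],
    [[0,0,0],[0,0.01,0],1],
    [[0,0,0],[0,0.003,0],1],
    [[0,0,0],[0,0,0],1],
  ],
  grip_force=40,
)

```text
time_s: 26.25
tool_pos: [485.9, 157.6, 12.9]
ee_rot: [-0.702, -0.085, 0.081, 0.702]
ft_force: [-0.6, -0.8, 0.8]
width: 85.6
```

```bash
python3 - <<'E'
from h import *
from bench import ctrl
s=ctrl.state(); print(s["tool_pos"]);go(s,[483.3,157,12],.236+np.pi/2)
E
```

```text
[485.92006462 157.62942287  12.856693  ]
n 1 need 0.05 d [-2.6 -0.6 -0.9] turn [ 0.001 -0.     0.005]
[[0.001, -0.0, 0.005], [-0.0027, 0.0008, 0.0]]
```

>>> arm_command(
  deltas=[
    [[0,0,0.005],[-0.0027,0,0],1],
    [[0,0,0],[0,0,0],-1],
    [[0,0,0],[0,0,0],-1],
    [[0,0,0],[0,0,0],-1],
    [[0,0,0],[0,0,0],-1],
  ],
)

```text
time_s: 26.88
tool_pos: [484.2, 157.1, 14.1]
ee_rot: [0.702, 0.084, -0.082, -0.702]
ft_force: [-0.7, 0.4, 0.4]
width: 49.1
```

>>> arm_command(
  deltas=[
    [[0,0,0],[0,0,0],-1],
    [[0,0,0],[0,0,0],-1],
  ],
)

```text
time_s: 27.12
tool_pos: [484.2, 157.2, 14.1]
ee_rot: [0.702, 0.084, -0.082, -0.702]
ft_force: [1.1, -0.5, -0.1]
width: 49.4
```

>>> arm_command(
  deltas=[
    [[0,0,0],[0,-0.03,0],-1],
    [[0,0,0],[0,-0.055,0],-1],
    [[0,0,0],[0,-0.055,0],-1],
    [[0,0,0],[0,-0.01,0],-1],
  ],
)

```text
time_s: 27.62
tool_pos: [481.2, 156.6, 164.6]
ee_rot: [0.703, 0.081, -0.085, -0.702]
ft_force: [0.2, 1.1, -0.7]
width: 49.2
```

```bash
python3 - <<'E'
from h import *
from bench import ctrl
cs,sn=np.cos(.407),np.sin(.407)
s=ctrl.state(); print(s["tool_pos"],s["width"]);go(s,[538.7+79*cs,-218.1+79*sn,165],.407+np.pi/2,8); print(538.7+79*cs,-218.1+79*sn)
E
```

```text
[481.22699777 156.64243775 164.63081777] 49.22572688864334
n 8 need 6.12 d [ 130.  -343.5    0.4] turn [-0.    -0.171 -0.005]
[[-0.0, -0.021, -0.001], [0.0058, -0.0001, -0.0455]]
[[-0.0, -0.021, -0.001], [0.0048, -0.0001, -0.0457]]
[[-0.0, -0.021, -0.001], [0.0038, -0.0001, -0.0457]]
[[-0.0, -0.021, -0.001], [0.0028, -0.0, -0.0458]]
[[-0.0, -0.021, -0.001], [0.0019, -0.0, -0.0459]]
[[-0.0, -0.021, -0.001], [0.0009, -0.0, -0.0459]]
[[-0.0, -0.021, -0.001], [-0.0001, -0.0, -0.0459]]
[[-0.0, -0.021, -0.001], [-0.0011, -0.0, -0.0459]]
611.2466892353307 -186.82736210371164
```

>>> arm_command(
  deltas=[
    [[0,-0.025,0],[0.006,0,-0.053],-1],
    [[0,-0.025,0],[0.005,0,-0.056],-1],
    [[0,-0.025,0],[0.004,0,-0.056],-1],
    [[0,-0.025,0],[0.003,0,-0.056],-1],
    [[0,-0.025,0],[0.002,0,-0.056],-1],
  ],
)

```text
time_s: 28.25
tool_pos: [580.9, -105.1, 161.1]
ee_rot: [-0.694, -0.129, 0.134, 0.696]
ft_force: [1.5, 0.0, -0.4]
width: 48.9
```

```bash
python3 - <<'E'
from h import *
from bench import ctrl
s=ctrl.state(); print(s["tool_pos"],s["width"]);go(s,[611.2,-186.8,150],.407+np.pi/2)
E
```

```text
[ 580.92007305 -105.14037975  161.06032567] 48.891046317063974
n 2 need 1.46 d [ 30.3 -81.7 -11.1] turn [-0.004 -0.032 -0.006]
[[-0.002, -0.016, -0.003], [-0.0008, 0.0053, -0.0436]]
[[-0.002, -0.016, -0.003], [-0.0015, 0.0054, -0.0435]]
```

>>> arm_command(
  deltas=[
    [[-0.002,-0.016,-0.003],[-0.001,0.005,-0.042],-1],
    [[-0.002,-0.01,-0.003],[-0.001,0.005,-0.03],-1],
    [[0,0,0],[0,0,0],-1],
    [[0,0,0],[0,0,0],-1],
  ],
)

```text
time_s: 28.75
tool_pos: [604.2, -178.5, 143.2]
ee_rot: [-0.691, -0.136, 0.142, 0.695]
ft_force: [-0.2, -0.3, -0.5]
width: 49.2
```

```bash
python3 - <<'E'
from h import *
from bench import ctrl
s=ctrl.state(); print(s["tool_pos"],s["width"])
c=ctrl.capture("wrist"); f=c["frame"][:,:,::-1].copy(); K,T=c["mtx"],wristT(c,s); np.savez("w10.npz",K=K,T=T)
cv2.imwrite("pics/w10.png",f);go(s,[611.2,-186.8,100],.407+np.pi/2)
E
```

```text
[ 604.17760944 -178.51087909  143.1943038 ] 49.15681096421955
n 1 need 0.74 d [  7.   -8.3 -43.2] turn [-0.007 -0.012 -0.007]
[[-0.007, -0.012, -0.007], [0.0036, 0.0431, -0.0107]]
```

View pics/w10.png

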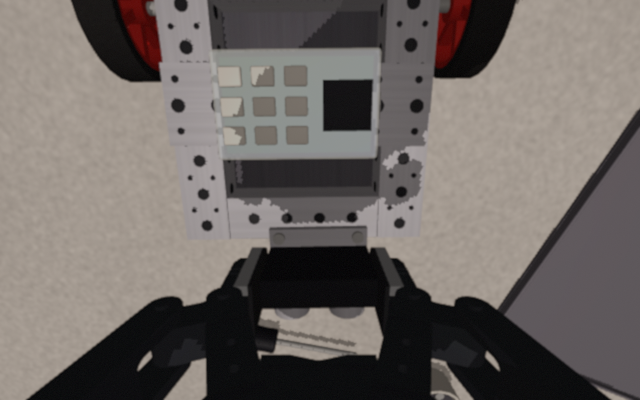

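```bash
python3 - <<'E'
from h import *
from bench import ctrl
s=ctrl.state(); d=np.load("w10.npz");K,T=d["K"],d["T"]; z=s["tool_pos"][2]
for p in [(269,227),(367,227)]: print(p,intool(back(p,z-7.1,K,T),s).round(1))
h=np.array([back(p,66,K,T) for p in [(254,219),(286,218),(319,218),(351,217)]])
print("holes",h.round(1).tolist(), "mean",h.mean(0), np.arctan2(*(h[3]-h[0])[[1,0]])-np.pi/2, "tool",intool(h.mean(0),s))
print(fit([(95,87),(95,-87)],66,[(420,237),(187,239)],K,T,[539,-218,.4]))
E
```

```text
(269, 227) [-15.3   7.  -26.4]
(367, 227) [-15.2   7.4  23.4]
holes [[627.3, -221.0, 66.0], [617.6, -199.5, 66.0], [608.3, -177.0, 66.0], [598.5, -155.5, 66.0]] mean [ 612.91301891 -188.23019436   66.        ] 0.4147965857615721 tool [  4.94908203  76.95538053 -13.02283973]
(array([ 5.39842970e+02, -2.18658070e+02,  4.01686851e-01]), array([0.7, 0.7]))
```

Picture 14: the sensor's foot is at (269..367,227), eyes forward (down in the image), and the front cross-channel holes run along row ~218, centred at x≈302. The camera and the dead reckoning agree within 1 mm, so I'll lower to TCP target (612.2,-186.9).

>>> arm_command(
  deltas=[
    [[-0.007,-0.012,-0.007],[0.004,0.01,-0.011],-1],
    [[0,0,0],[0,0.015,0],-1],
    [[0,0,0],[0,0.015,0],-1],
    [[0,0,0],[0,0.005,0],-1],
    [[0,0,0],[0,0,0],-1],
  ],
)

```text
time_s: 29.42
tool_pos: [611.4, -184.1, 93.8]
ee_rot: [-0.692, -0.144, 0.145, 0.693]
ft_force: [-0.0, -0.3, -0.6]
width: 49.1
```

```bash
python3 - <<'E'
from h import *
from bench import ctrl
s=ctrl.state(); print(s["tool_pos"],s["ft_force"]);go(s,[612.2,-186.9,83],.407+np.pi/2)
E
```

```text
[ 611.44038307 -184.14710173   93.78300754] [-0.03491764 -0.34342772 -0.59323355]
n 1 need 0.19 d [  0.8  -2.8 -10.8] turn [-0.002  0.005 -0.001]
[[-0.002, 0.005, -0.001], [-0.0004, 0.0108, -0.0028]]
```

>>> arm_command(
  deltas=[
    [[-0.002,0.005,-0.001],[-0.0004,0.004,-0.0028],-1],
    [[0,0,0],[0,0.005,0],-1],
    [[0,0,0],[0,0.002,0],-1],
    [[0,0,0],[0,0,0],-1],
  ],
)

```text
time_s: 29.92
tool_pos: [613.0, -187.5, 83.4]
ee_rot: [0.693, 0.144, -0.142, -0.692]
ft_force: [0.5, 0.3, -0.7]
width: 49.0
```

```bash
python3 - <<'E'
from h import *
from bench import ctrl
s=ctrl.state(); print(s["tool_pos"],s["ft_force"]);go(s,[612.2,-186.9,78],.407+np.pi/2)
E
```

```text
[ 613.0470125  -187.46402543   83.42680501] [ 0.52873753  0.34852778 -0.67778327]
n 1 need 0.09 d [-0.8  0.6 -5.4] turn [ 0.002 -0.     0.001]
[[0.002, -0.0, 0.001], [-0.0006, 0.0054, 0.0009]]
```

>>> arm_command(
  deltas=[
    [[0.002,0,0.001],[-0.0006,0.003,0.0009],-1],
    [[0,0,0],[0,0.003,0],-1],
    [[0,0,0],[0,0.002,0],-1],
  ],
)

```text
time_s: 30.3
tool_pos: [612.6, -187.1, 77.1]
ee_rot: [0.693, 0.144, -0.142, -0.692]
ft_force: [-3.8, 1.2, 9.5]
width: 49.2
```

```bash
python3 - <<'E'
from h import *
from bench import ctrl
s=ctrl.state(); print(s["tool_pos"],s["ft_force"]);go(s,[612.2,-186.9,77],.407+np.pi/2)
E
```

```text
[ 612.61420823 -187.08995474   77.05120638] [-3.77080146  1.21406946  9.47543735]
n 1 need 0.01 d [-0.4  0.2 -0.1] turn [ 0.002 -0.     0.002]
[[0.002, -0.0, 0.002], [-0.0003, 0.0001, 0.0003]]
```

>>> arm_command(
  deltas=[
    [[0,0,0],[0,0,0],-1],
    [[0,0,0],[0,0,0],0.6],
    [[0,0,0],[0,0,0],0.6],
    [[0,0,0],[0,0,0],0.6],
  ],
)

```text
time_s: 30.8
tool_pos: [612.9, -187.1, 77.0]
ee_rot: [0.693, 0.144, -0.142, -0.692]
ft_force: [0.1, 0.1, -0.7]
width: 68.2
```

>>> arm_command(
  deltas=[
    [[0,0,0],[0,-0.02,0],0.6],
    [[0,0,0],[0,-0.045,0],0.6],
    [[0,0,0],[0,-0.045,0],0.6],
    [[0,0,0],[0,-0.03,0],0.6],
    [[0,0,0],[0,0,0],0.6],
  ],
)

```text
time_s: 31.42
tool_pos: [611.5, -186.6, 218.5]
ee_rot: [-0.692, -0.143, 0.143, 0.693]
ft_force: [0.9, -0.1, -0.2]
width: 68.1
```

>>> arm_command(
  deltas=[
    [[0,0,0],[-0.035,-0.01,0.0],0.6],
    [[0,0,0],[-0.035,-0.01,0],0.6],
    [[0,0,0],[0,0,0],0.6],
  ],
)

```text
time_s: 31.8
tool_pos: [545.1, -214.2, 233.6]
ee_rot: [-0.691, -0.141, 0.145, 0.694]
ft_force: [0.6, 0.5, 0.4]
width: 68.1
```

```bash
python3 - <<'E'
from h import *
from bench import ctrl
s=ctrl.state(); print(s["tool_pos"],s["width"],s["time_s"])
c=ctrl.capture("wrist"); f=c["frame"][:,:,::-1].copy(); K,T=c["mtx"],wristT(c,s); np.savez("w11.npz",K=K,T=T)
g=ctrl.capture("side")["frame"][:,:,::-1]
g=cv2.resize(g[120:220,310:450],None,fx=4,fy=4,interpolation=cv2.INTER_CUBIC)[:, :560]
h=cv2.resize(ctrl.capture("scene")["frame"][90:210,180:310,::-1],None,fx=2,fy=2,interpolation=cv2.INTER_CUBIC)
o=np.zeros((600,800,3),np.uint8); o[:320,:480]=f[:320,80:560]; o[:240,490:490+260]=h; o[325:600,:560]=g[50:325]
cv2.imwrite("pics/w11.png",o)
E
```

```text
[ 545.06183771 -214.17804713  233.59500915] 68.1003446319936 31.8
```

View pics/w11.png

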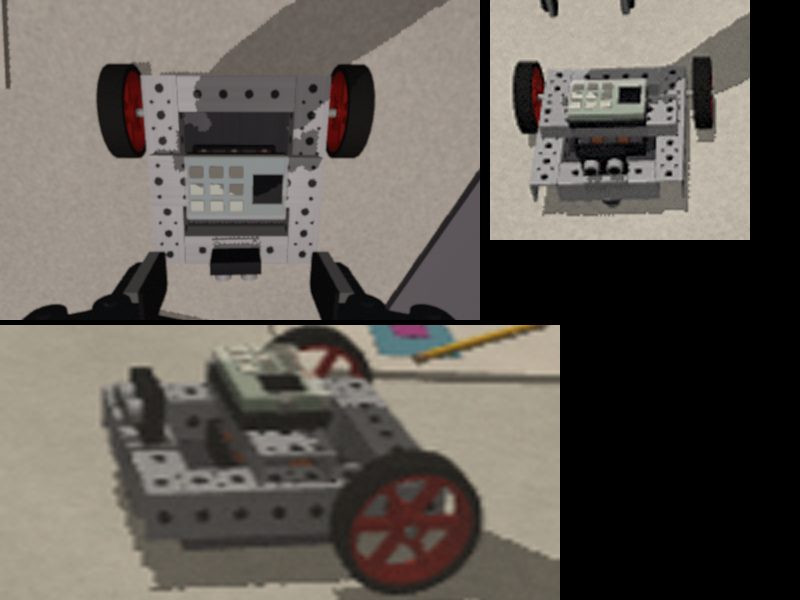

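Picture 15: the whole stack is in place, and the sensor stands upright in the middle of the front cross-channel with its eyes forward. One last numeric check.

```bash
python3 - <<'E'
from h import *
d=np.load("w11.npz");K,T=d["K"],d["T"]
b=fit(rect(190,174),66,[(322+80,263),(331+80,75),(140+80,75),(154+80,263)][0:4],K,T,[539,-218,.4]) if 0 else None
c=fit([(95,87),(95,-87),(-95,87),(-95,-87)],66,[(398,263),(233,264),(409,75),(221,75)],K,T,[539,-218,.4]); print("chassis",c)
x,y,a=c[0]; M=np.array([[np.cos(a),np.sin(a)],[-np.sin(a),np.cos(a)]])
for n,z,p in [("foot rear",70,(293,238)),("foot rear",70,(340,237)),("housing top rear",104,(290,250)),("housing top rear",104,(341,249))]: print(n,M@(back(p,z,K,T)[:2]-[x,y]))
q=fit([(29,45),(29,-45),(-29,45),(-29,-45)],112,[(366,220),(266,220),(369,157),(263,157)],K,T,[539,-218,.4]); print("ctrl",M@(q[0][:2]-[x,y]),q[0][2]-a,q[1])
E
```

```text
chassis (array([ 5.40085753e+02, -2.19819352e+02,  4.08791738e-01]), array([2.3, 2.5, 1. , 1.2]))
foot rear [ 63.94140991 -23.61283008]
foot rear [62.95505885 25.5325507 ]
housing top rear [ 61.66109437 -23.9692649 ]
housing top rear [60.78352932 24.01480426]
ctrl [1.05025127 0.70937973] -0.0021889322583695248 [1.2 1.3 1.  1.1]
```

```bash
python3 - <<'E'
from bench import ctrl
print(ctrl.finish_job(), ctrl.state()["time_s"])
E
```

```text
the job is handed in; nothing more can be done
the job is handed in; nothing more can be done
```

All four parts are on the rover, placed in the order you asked, and the job is handed in. The arm's clock read about 32 s of the 99 s allowed.

- **Battery holder:** it lies on the floor plate, crosswise. The close-up after release put it within about 1 mm of the bay centre.
- **Long channel:** it rests squarely across both rails, flanges down. It measured within about 1 mm of centre with a yaw error under 0.005 rad.
- **Controller:** it sits on the channel, long side along it. The last look from above put it about 1.3 mm off the rover's centre, with 0.002 rad of yaw. The look just after release showed about 1.6 mm off the channel's centre.
- **Distance sensor:** it stands upright on the front cross-channel with its eyes forward. The rear edge of its foot measured about 63.5 mm from the bay centre (63 expected) and about 1 mm off the middle.

**Checks that disagreed:** The wrist camera read positions about 2 mm off from the arm's own, within the stated calibration, so I averaged the two when placing. My check of the sensor housing's top edge came out about 10 mm off. I put that down to picking the housing's lower edge instead; the foot measurement and the pictures show it correctly placed.

**Slips:** One row turned the tool the wrong way, up in free air. Setting down the battery peaked at about 35 N, and I lifted it about 3 mm and lowered it again more gently. I did not handle the short channel, screwdriver or screw tub.

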